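# Clear the drip tray and hold the spatula over it to drain

### The arm

A 6-joint arm with a two-finger parallel gripper is mounted at the origin on the work surface. World frame = base frame: x ahead of the robot, y to its left, z up, the work surface at z = 0. Lengths are in mm, angles in rad, forces in N, time in s.
With the tool pointing down it reaches from about 350 to 975 mm from the base axis. Payload 4.9 kg.
Tool frame: the origin (TCP) lies at the very end of the fingers, on their centre line; the grasp point (between the pads) lies 19 mm behind it (ctrl.pinch_z is the distance from the TCP to the grasp point, in mm); z points along the fingers, y is the direction in which the jaws open and shut (so a half turn about z gives the same grasp; the last joint's range is limited). The gripper opens to 85 mm and grips with 20 to 120 N. Pads are 22 mm wide; open, the fingers measure 114 mm over their backs; the gripper's body (76 mm by 85 mm) begins 54 mm behind the grasp point. The pads swing forward as they close: fully open they stand 13 mm farther back than shut.
Start: joints at [1.215, 0.053, 1.613, -0, 1.476, -0.119], TCP at [146.611, 607.541, 231.304] pointing down, gripper open.
Joint ranges: [-3.01, 3.01], [-1.01, 2.22], [0.06, 2.58], [-1.02, 4.17], [0.09, 2.62], [-3.14, 3.14]. Speed limits (rad/s): [2.57, 2.57, 3.14, 3.14, 3.14, 3.14].

### API

Orientations are given as a unit quaternion [w, x, y, z].
In Python, from cell import status, vision, ticket, ctrl gives the robot as it stands.
- The arm moves only by the tool send_rows, never from a script. Its argument "commands" is a list of rows, each a list of 5 numbers: the finger opening in cm, from 0 to 8.54, then the shift along the tool's x, y, z in cm, then the turn about the tool's z in degrees. In form: [[claw, x, y, z, turn], ...]. A call has 1 to 12 rows; each row is the pose to reach, as a shift and turn from the pose commanded when the call began, along the tool's axes at that moment; what a row does not reach only later rows make up. A row lasts 1/12 s, in which the tool goes at most 41.7 mm and 7.16 degrees, less where a joint would pass 70% of its speed; a pose out of reach is approached as far as the arm can. A call with a gripper value outside its range is refused whole. The fingers move at their own pace and stop on an object; "newtons" is the grip in N (left out, the last holds). Time passes only in rows, so rows that repeat a pose let the fingers close. It gives the time, the measured TCP pose, the force and the opening at its end, in the units of the state.
- status.observe(): the state, without advancing time (a new reading comes with each control period).
- vision.capture(name): name is "side" or "top" or "wrist"; returns the picture (400x640x3 uint8, red, green, blue); there is no depth.
- vision.get_calibration(name): a dict with "fx", "fy", "cx", "cy" (pixels), "distortion" ([k1, k2, p1, p2, k3] as OpenCV has them; the pictures are not rectified), "R" (3x3) and "t" (3): a world point X has camera coordinates R X + t; the wrist camera has in their place "hand_eye" (4x4, takes a point from camera to tool coordinates, whose origin is the TCP and whose axes are the flange's). Camera axes: x right, y down, z forward; pixel columns grow to the right and rows downward; lengths in mm; the calibration is good to about 2 mm. A picture is of the moment at which its call begins: read the wrist's pose just before it. get_calibration takes no time and is no camera call.
- ticket.close_job(): hands the job in, once; it reports no verdict.
The state is a dict: "clock": time; "qpos": joint angles; "joint_vel": joint speeds; "joint_efforts": joint torques, N m; "position": TCP position; "tcp_rot": TCP orientation; "contact_force": force on the tool from outside, world axes, zero at the start; "torque": the same for the moment, N m; "finger_gap": opening from 0.0 (shut) to 1.0 (fully open).
Only numpy, scipy, OpenCV 4.12 (cv2) and the standard library are available. Lean on these libraries where they do the work, as an engineer would, in place of code of your own. Each camera call takes 0.05 s, during which the arm holds its last target.

### The job

The rinsed spatula has to drain over the drip tray, but the basting brush is lying in it: first take the brush out and lay it across the rounded ceramic skewer rest so that it balances there by itself, both ends in the air. Then draw the bamboo-handled spatula up out of its spring clips, turn it so that its blade slants down at about 40 degrees, and hold it with the blade's front edge a hand's breadth above the tray, well inside the rim. Finish while still holding it there, still and touching nothing else, with the brush still balanced and the tray, the rest and all other things left where they stand.

Things in the scene. Friction and masses are not known exactly. Their poses are not given: they have to be found in the camera images.
- brush_mid (a point): Black silicone basting brush, 240 mm long, about 0.11 kg, lying flat in the tray. The point is its centre of mass, half-way up the handle, 10 mm above the flat underside; x runs to the bristles, z up. The handle, a straight bar 20 mm wide and 20 mm high, reaches from 111 mm behind the point to 49 mm ahead; the head (36 mm wide, 16 mm high) ends 129 mm ahead.
- rest_crest (a point): Blue ceramic skewer rest, loose (0.5 kg): 90 mm long (x), 68 mm wide (y), 40 mm high. Its rounded top is part of a cylinder of radius 45 mm with the crest along x; the point is the middle of the crest, z up. The brush goes across it (along y, either way round) with its centre of mass over the crest; it tips off if that is over about 10 mm to a side.
- tray: Open aluminium drip tray, loose (0.35 kg), 180 mm (x) by 310 mm (y), 22 mm high, 3 mm walls and floor. Origin at the centre of its underside, z up.
- spatula_grip (a point): Spatula, about 0.15 kg, level in two spring clips on the shelf's edge. The point is on the axis of its round bamboo handle (diameter 24 mm) about midway between the clips, 145 mm above the bench: the place to take it. x runs to the blade, z up. The handle spans -142 to 83 mm along x, then a thin shank and a thin steel blade 76 mm long, 78 mm wide. Centre of mass about 26 mm ahead.
- spatula_tip (a point): Middle of the blade's front edge, 212 mm ahead of and 14.5 mm below spatula_grip, axes as there.
- shelf: Galvanized steel shelf fixed on the bench, 240 mm deep (x), 620 mm wide (y), top 100 mm above the bench. Origin on the bench under its centre, front edge at x = -120 mm. Two spring clips on that edge (x = -105 mm, y = -85 and +25 mm, 18 mm wide) open upwards, their lips 64 mm above the shelf; they let the handle go when it is pulled straight up with about 10 N.
- tongs: Bystander: stainless tongs, 300 mm long, on the bench. Origin at their centre on the bench.
- oil: Bystander: amber oil bottle, 56 mm in diameter, 135 mm high, standing on the shelf behind the spatula. Origin at the centre of its underside.
- spice: Bystander: spice jar, 52 mm in diameter, 75 mm high, standing on the shelf behind the spatula. Origin at the centre of its underside.
- mill: Bystander: wooden pepper mill, 50 mm in diameter, 127 mm high, standing on the shelf behind the spatula. Origin at the centre of its underside.
- cup: Bystander: stainless cup, 74 mm in diameter, 72 mm high, on the bench. Origin at the centre of its underside.
Things that resemble listed ones, but are neither listed nor needed, are in the scene too. There is more than one size of the part that bears brush_mid; the job needs the larger.

How it is judged:
By the outcome, as a careful person would: the job done as asked, in the order asked, and still so for the second after the job is handed in, while the arm keeps its last pose, push and grip.
It also fails if it takes over 61 s, if anything falls off the work surface, if the arm or the gripper's body presses on something with over 40 N, if the wrist force passes 120 N, or if a joint passes its speed limit or range.

## Working session

There is one attempt and no reset: what is moved stays moved. The work goes in short steps, Python scripts to look and compute and a tool call to move; the robot and the scene stay as the last step left them, time stands still between calls to the robot, and variables do not carry over. Pictures are saved under pics/ and viewed, and the job is handed in when it is done.

Besides the shell and the picture viewer there is one more tool, called after ">>>" as name(argument=value, ...), one argument or row to a line, values as JSON. send_rows: Moves the arm, as the interface text tells. Its arguments: {"type":"object","properties":{"commands":{"type":"array"},"newtons":{"type":"number"}},"required":["commands"]}

```bash
ls; mkdir -p pics; python3 - <<'E'
from cell import status, vision, ticket, ctrl
import cv2,json
print(status.observe(), ctrl.pinch_z)
for n in ["side","top","wrist"]:
    im=vision.capture(n); cv2.imwrite(f"pics/{n}0.png",im[:,:,::-1])
    print(n,vision.get_calibration(n))
E
```

```text
pics
{'clock': 0.0, 'qpos': array([ 1.21500241e+00,  5.33745570e-02,  1.61431044e+00, -7.31629101e-06,
        1.47598272e+00, -1.19012102e-01]), 'joint_vel': array([-3.53582892e-04, -1.17743020e-03, -7.17239743e-04, -7.77874217e-04,
       -2.08615477e-03, -5.84055034e-06]), 'joint_efforts': array([ 9.65297513e-04, -3.93696713e+01, -3.70170307e+01,  7.19144373e-05,
        6.72749185e-03,  9.33512808e-06]), 'position': array([146.39908845, 606.96833279, 230.04221715]), 'tcp_rot': array([-2.40466728e-04,  1.18114120e-01,  9.92999485e-01, -1.00928739e-03]), 'contact_force': array([ 0.18696902,  0.21810613, -0.1906143 ]), 'torque': array([ 0.00526032, -0.05259797,  0.00490672]), 'finger_gap': 1.000162141144208} 18.700000000000003
side {'fx': 424.40315713556765, 'fy': 424.40315713556765, 'cx': 318.6470452841952, 'cy': 199.03523259772254, 'distortion': array([-0.10618778,  0.        ,  0.        ,  0.        ,  0.        ]), 'R': array([[ 0.93612803, -0.35108182,  0.0201461 ],
       [-0.1934594 , -0.56198952, -0.80420224],
       [ 0.29366268,  0.7489388 , -0.59401422]]), 't': array([-4
[... 303 characters left out ...]
7925598, -0.00429954, -0.20258142],
       [ 0.20255844,  0.00524233, -0.97925614]]), 't': array([8.04472743e-01, 4.98345585e+02, 1.49548812e+03])}
wrist {'fx': 300.55601823980936, 'fy': 300.55601823980936, 'cx': 316.25794076113607, 'cy': 199.49828852498177, 'distortion': array([-0.03043131,  0.        ,  0.        ,  0.        ,  0.        ]), 'hand_eye': array([[ 7.33831071e-04, -9.56829678e-01, -2.90648291e-01,
         7.40714806e+01],
       [ 9.99999724e-01,  6.68478108e-04,  3.24141509e-04,
         1.93542557e-01],
       [-1.15856196e-04, -2.90648448e-01,  9.56829904e-01,
        -1.42599011e+02],
       [ 0.00000000e+00,  0.00000000e+00,  0.00000000e+00,
         1.00000000e+00]])}
```

View pics/side0.png

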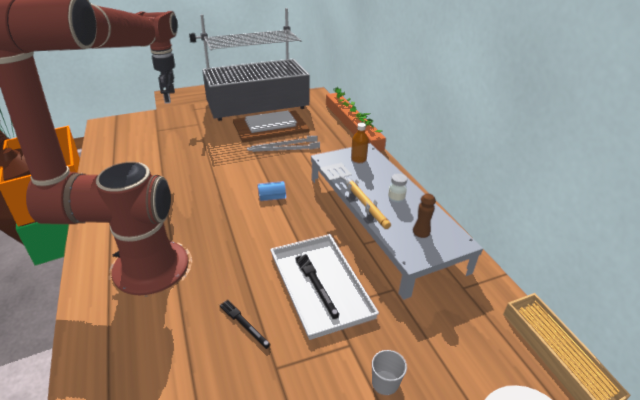

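View pics/top0.png

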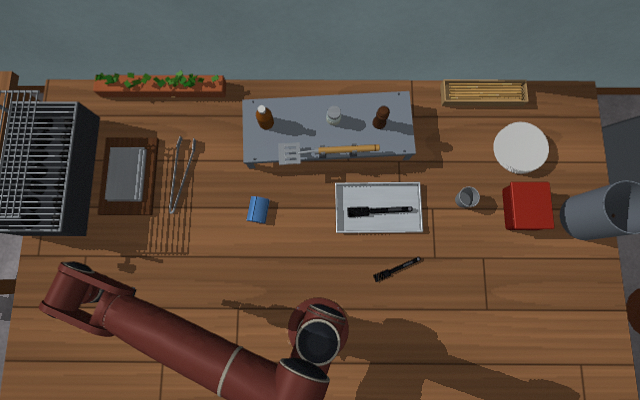

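View pics/wrist0.png

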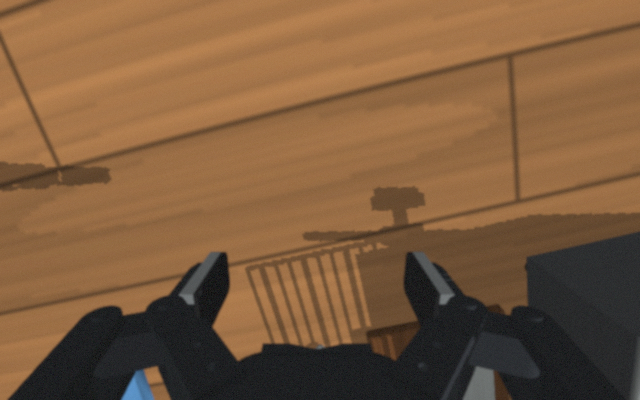

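Brush candidates: the one in the tray at top (380,211), and the look-alike on the bench at (398,269). For the spatula there is only the one at (335,150), for the rest only the blue block at (258,209), and for the tray the white one at (378,208). Next I'll measure these and check them in crops.

```bash
cat > h.py <<'E'
import numpy as np, cv2
from cell import status, vision
from scipy.spatial.transform import Rotation as Ro
def cam(n,st=None):
    c=vision.get_calibration(n); K=np.array([[c['fx'],0,c['cx']],[0,c['fy'],c['cy']],[0,0,1.]])
    if n=='wrist':
        q=st['tcp_rot']; T=np.eye(4); T[:3,:3]=Ro.from_quat([q[1],q[2],q[3],q[0]]).as_matrix(); T[:3,3]=st['position']
        M=T@np.array(c['hand_eye']); R=M[:3,:3].T; t=-R@M[:3,3]
    else: R=np.array(c['R']);t=np.array(c['t'])
    return K,np.array(c['distortion'],float),R,t
def ray(C,uv):
    K,d,R,t=C; p=cv2.undistortPoints(np.array(uv,float).reshape(-1,1,2),K,d).reshape(-1,2)
    D=np.c_[p,np.ones(len(p))]@R; return -R.T@t, D/np.linalg.norm(D,axis=1)[:,None]
def onz(C,uv,z):
    o,D=ray(C,uv); s=(z-o[2])/D[:,2]; return o+s[:,None]*D
def proj(C,X):
    K,d,R,t=C; return cv2.projectPoints(np.array(X,float).reshape(-1,3),cv2.Rodrigues(R)[0],t,K,d)[0].reshape(-1,2)
def shot(n,tag):
    st=status.observe(); im=vision.capture(n)[:,:,::-1].copy(); cv2.imwrite(f'pics/{tag}.png',im); return im,cam(n,st),st
def crop(im,x0,y0,x1,y1,f,tag):
    cv2.imwrite(f'pics/{tag}.png',cv2.resize(im[y0:y1,x0:x1],None,fx=f,fy=f,interpolation=cv2.INTER_CUBIC))
def blobs(mask,amin=30):
    cs,_=cv2.findContours(mask.astype(np.uint8),cv2.RETR_EXTERNAL,cv2.CHAIN_APPROX_NONE)
    return sorted([c for c in cs if cv2.contourArea(c)>amin],key=cv2.contourArea,reverse=True)
E
python3 - <<'E'
from h import *
im=cv2.imread('pics/top0.png'); C=cam('top')
crop(im,230,80,440,290,3.6,'crop_t'); 
hsv=cv2.cvtColor(im,cv2.COLOR_BGR2HSV); H,S,V=[hsv[...,i].astype(int) for i in range(3)]
def rep(name,m,z,off,amin=30):
    for c in blobs(m,amin):
        c=c.reshape(-1,2)+off
        P=onz(C,c,z)[:,:2].astype(np.float32); r=cv2.minAreaRect(P)
        print(name,'px',c.mean(0).round(),'box c',np.round(r[0],1),'size',np.round(r[1],1),'ang',round(r[2],1))
def sub(m,x0,y0,x1,y1):return m[y0:y1,x0:x1]
rep('brushTray',sub(V<60,338,188,420,230),13,[338,188])
rep('brushBench',sub(V<60,365,250,430,290),10,[365,250])
rep('blue',sub((H>95)&(H<125)&(S>100),235,185,280,235),30,[235,185])
rep('tray',sub((S<60)&(V>110),325,175,430,242),20,[325,175])
rep('shelf',sub((S<60)&(V>60),230,85,425,172),100,[230,85],500)
rep('bamboo',sub((H>12)&(H<28)&(S>110)&(V>110),270,138,385,162),145,[270,138],20)
E
```

```text
brushTray px [379. 210.] box c [ 414.  -228.2] size [ 33.6 237.7] ang 0.3
brushBench px [397. 268.] box c [ 207.9 -290.6] size [ 27.7 194. ] ang 22.3
blue px [257. 210.] box c [418.2 223. ] size [69.  91.7] ang 80.8
tray px [378. 207.] box c [ 430.9 -220.2] size [186.9 317.7] ang 0.3
shelf px [331. 130.] box c [708.7 -32. ] size [257.5 621.8] ang 3.4
bamboo px [346. 148.] box c [616.9 -97.6] size [ 18.6 193.5] ang 2.8
```

View pics/crop_t.png

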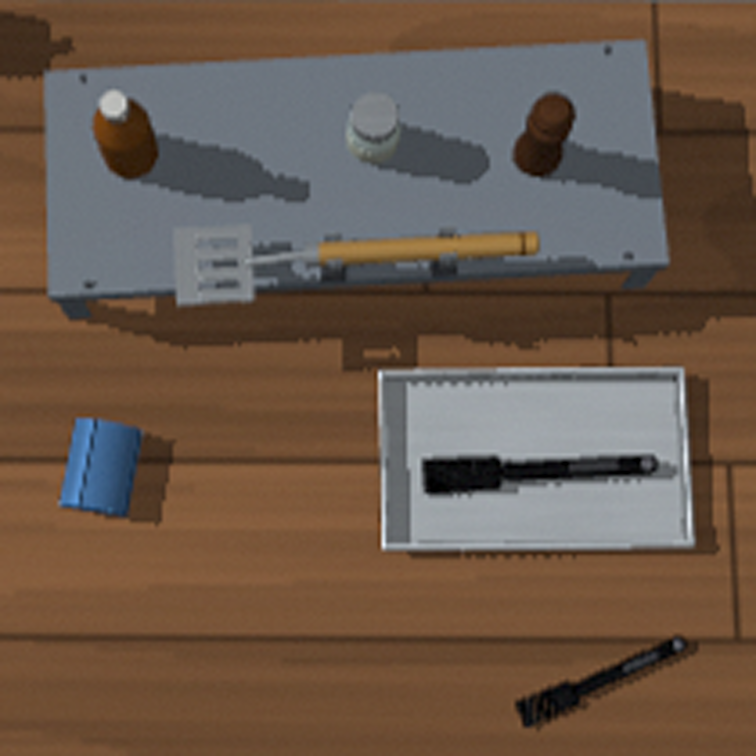

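The tray brush measures about 238 mm, so it is the larger one. The bench brush measures about 194 mm and is the decoy. The rest measures 69 x 92 mm with its crest about 9° off world x, and the tray is about 180 x 310 mm; these match the sizes given. Next I'll move over the rest for a closer view.

```bash
cat >> h.py <<'E'
def plan(P,yaw,st=None):
    """P target TCP world; yaw: world angle (deg) of tool y. prints shift cm in tool axes, turn deg"""
    st=st or status.observe(); q=st['tcp_rot']; R=Ro.from_quat([q[1],q[2],q[3],q[0]]).as_matrix()
    d=R.T@(np.array(P,float)-st['position'])/10
    cur=np.degrees(np.arctan2(R[1,1],R[0,1])); turn=-((yaw-cur+180)%360-180)
    print('t',round(st['clock'],2),'pos',st['position'].round(1),'yaw',cur.round(2),'zaxis',R[:,2].round(3),'-> shift',d.round(2),'turn',round(turn,2),'n',np.linalg.norm(d)/4.17)
E
python3 -c "
from h import *
plan([420,170,230],0)"
```

```text
t 0.15 pos [146.4 607.1 230.3] yaw 76.44 zaxis [-0.001 -0.002 -1.   ] -> shift [-36.84 -36.07   0.09] turn 76.44 n 12.365550054273982
```

>>> send_rows(
  commands=[
    [5, -36.8, -36.1, 0, 76.4],
    [5, -36.8, -36.1, 0, 76.4],
    [5, -36.8, -36.1, 0, 76.4],
    [5, -36.8, -36.1, 0, 76.4],
    [5, -36.8, -36.1, 0, 76.4],
    [5, -36.8, -36.1, 0, 76.4],
    [5, -36.8, -36.1, 0, 76.4],
    [5, -36.8, -36.1, 0, 76.4],
    [5, -36.8, -36.1, 0, 76.4],
    [5, -36.8, -36.1, 0, 76.4],
    [5, -36.8, -36.1, 0, 76.4],
    [5, -36.8, -36.1, 0, 76.4],
  ],
  newtons=30,
)

```text
clock: 1.15
position: [411.9, 181.5, 231.3]
tcp_rot: [0.0, 0.708, 0.706, 0.0]
contact_force: [1.2, 1.1, 0.6]
finger_gap: 0.583
```

```bash
python3 -c "
from h import *
plan([420,170,230],0)"
```

```text
t 1.15 pos [411.9 181.5 231.3] yaw -0.13 zaxis [ 0.001  0.    -1.   ] -> shift [-1.15  0.81  0.13] turn -0.13 n 0.3391641783110829
```

>>> send_rows(
  commands=[
    [5, -1.1, 0.8, 0, 0],
    [5, -1.1, 0.8, 0, 0],
    [5, -1.1, 0.8, 0, 0],
  ],
)

```text
clock: 1.4
position: [419.4, 171.9, 231.0]
tcp_rot: [-0.0, 0.708, 0.707, -0.0]
contact_force: [-1.3, 0.4, -0.6]
finger_gap: 0.585
```

```bash
python3 - <<'E'
from h import *
im,C,st=shot('wrist','w_rest'); plan([420,170,230],0,st)
hsv=cv2.cvtColor(im,cv2.COLOR_BGR2HSV); m=cv2.inRange(hsv,(95,90,40),(128,255,255))
for c in blobs(m,200):
    c=c.reshape(-1,2); print(c.mean(0),c.min(0),c.max(0))
    for z in (0,20,40):
        r=cv2.minAreaRect(onz(C,c,z)[:,:2].astype(np.float32)); print(z,np.round(r[0],1),np.round(r[1],1),r[2])
E
```

```text
t 1.4 pos [419.4 171.9 231. ] yaw -0.09 zaxis [-0.001  0.    -1.   ] -> shift [-0.19  0.06  0.1 ] turn -0.09 n 0.05348155060674792
[317.26119403 126.23507463] [276  92] [361 161]
0 [420.8 223.9] [71.1 99.1] 80.88744354248047
20 [420.7 225.1] [67.3 93.8] 80.88743591308594
40 [420.7 226.3] [63.5 88.4] 80.88743591308594
```

View pics/w_rest.png

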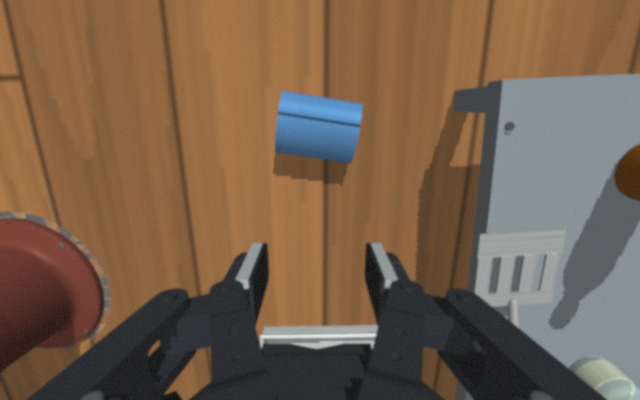

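```bash
python3 - <<'E'
from h import *
im=cv2.imread('pics/w_rest.png'); crop(im,265,80,375,175,6,'c_rest')
st=status.observe(); C=cam('wrist',st)
for z in (40,38): print(z,onz(C,[[278,114],[320,119],[360,126],[318,126]],z).round(1))
print(onz(C,[[283,92],[362,103],[354,161],[277,154]],24.5).round(1))
E
```

```text
40 [[377.9 241.3  40. ]
 [422.9 236.1  40. ]
 [466.2 228.8  40. ]
 [420.8 228.7  40. ]]
38 [[377.6 241.2  38. ]
 [422.9 236.   38. ]
 [466.5 228.7  38. ]
 [420.8 228.6  38. ]]
[[382.2 264.4  24.5]
 [469.6 252.9  24.5]
 [463.  188.   24.5]
 [373.2 196.1  24.5]]
```

View pics/c_rest.png

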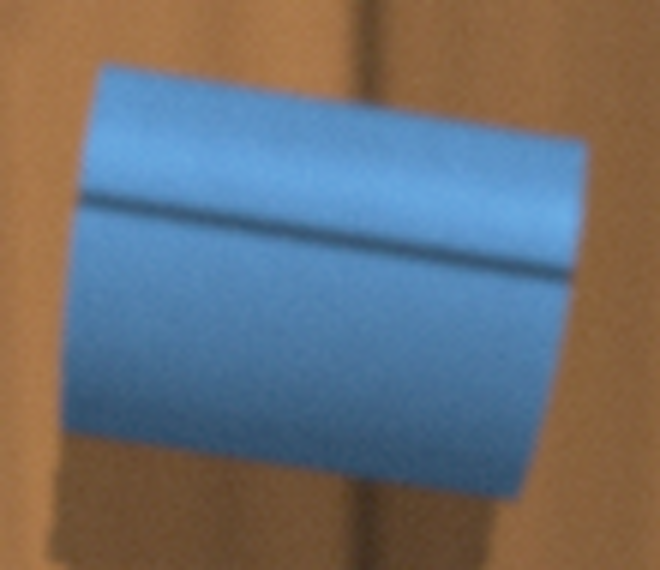

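```bash
python3 - <<'E'
from h import *
im,C,st=shot('side','s1'); crop(im,245,170,305,212,10,'c_rest_s')
u=np.array([np.cos(np.radians(-8)),np.sin(np.radians(-8)),0]);v=np.array([-u[1],u[0],0]);c=np.array([421.7,225.2,0])
K,d,R,t=C; print('cam',-R.T@t)
pts=[]
for w in (-34,-20,-10,0,10,20,34):
    z=40-(45-np.sqrt(45**2-w*w)); pts.append([c+u*e*45+v*w+[0,0,z] for e in(-1,1)])
big=cv2.resize(im[170:212,245:305],None,fx=12,fy=12,interpolation=cv2.INTER_CUBIC)
for w,pp in zip((-34,-20,-10,0,10,20,34),pts):
    q=((proj(C,pp)-[245,170]+.5)*12).astype(int)
    for k in q: cv2.circle(big,tuple(map(int,k)),3,(0,0,255) if w else (0,255,255),-1)
cv2.imwrite('pics/c_rest_s.png',big)
E
```

```text
cam [ 138.78088926 -946.61611049  863.52919774]
```

View pics/c_rest_s.png

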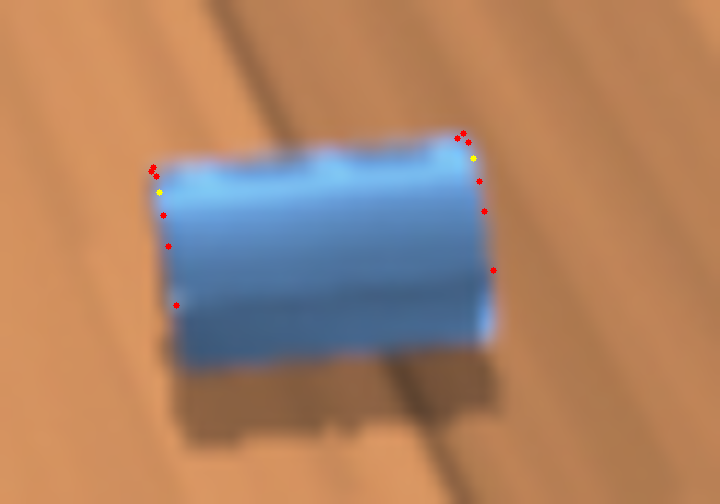

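The rest is symmetric about (422, 225). Its dark line lies about 10 mm off the middle, so it is decoration and not the crest. The crest angle is about -8°. Next I'll move over the brush.

>>> send_rows(
  commands=[
    [5, -44.2, -0.5, 3, 0],
    [5, -44.2, -0.5, 3, 0],
    [5, -44.2, -0.5, 3, 0],
    [5, -44.2, -0.5, 3, 0],
    [5, -44.2, -0.5, 3, 0],
    [5, -44.2, -0.5, 3, 0],
    [5, -44.2, -0.5, 3, 0],
    [5, -44.2, -0.5, 3, 0],
    [5, -44.2, -0.5, 3, 0],
    [5, -44.2, -0.5, 3, 0],
    [5, -44.2, -0.5, 3, 0],
    [5, -44.2, -0.5, 3, 0],
  ],
)

```text
clock: 2.5
position: [414.7, -272.2, 200.8]
tcp_rot: [-0.0, 0.708, 0.706, -0.001]
contact_force: [0.1, 0.4, 0.4]
finger_gap: 0.59
```

>>> send_rows(
  commands=[
    [5, 0, 0, 0, 0],
    [5, 0, 0, 0, 0],
    [5, 0, 0, 0, 0],
  ],
)

```text
clock: 2.75
position: [415.2, -267.9, 201.3]
tcp_rot: [-0.0, 0.706, 0.708, 0.0]
contact_force: [-0.8, -0.2, 0.3]
finger_gap: 0.584
```

```bash
python3 - <<'E'
from h import *
im,C,st=shot('wrist','w_br'); plan([414,-270,200],0,st)
E
```

```text
t 2.75 pos [ 415.2 -267.9  201.3] yaw 0.18 zaxis [ 0.  0. -1.] -> shift [-0.21 -0.12  0.13] turn 0.18 n 0.06639193924170234
```

View pics/w_br.png

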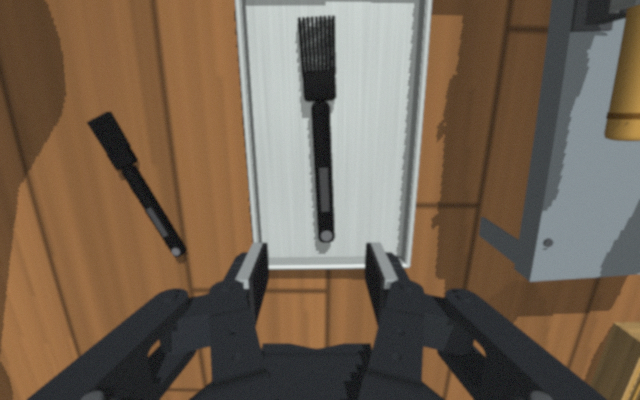

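```bash
python3 - <<'E'
from h import *
im=cv2.imread('pics/w_br.png'); C=cam('wrist',status.observe())
g=im.max(2); roi=np.zeros_like(g); roi[8:250,290:345]=1
m=((g<85)&(roi>0)).astype(np.uint8); m=cv2.morphologyEx(m,cv2.MORPH_CLOSE,np.ones((9,9)))
c=blobs(m,300)[0].reshape(-1,2); print(c.min(0),c.max(0))
mid=[]
for r in range(115,232,4):
    xs=np.where(m[r])[0]; mid.append([(xs[0]+xs[-1])/2,r]); 
    if r%20==15: print(r,xs[0],xs[-1], np.ptp(onz(C,[[xs[0],r],[xs[-1]+1,r]],23)[:,0]).round(1))
P=onz(C,mid,23); k=np.polyfit(P[:,1],P[:,0],1); print('x= ',k,'dir deg from +y',np.degrees(np.arctan(k[0])), np.abs(P[:,0]-np.polyval(k,P[:,1])).max())
top=onz(C,[[318,c[:,1].min()]],19)[0]; bot=onz(C,[[326,c[:,1].max()]],23)[0]
print(top,bot,np.linalg.norm(top-bot)); 
for y in (top[1]-129,bot[1]+111): print('mid',np.polyval(k,y),y)
tr=cv2.inRange(cv2.cvtColor(im,cv2.COLOR_BGR2HSV),(0,0,110),(179,60,255))
for z in(3,22): print(z,onz(C,[[238,3],[243,3],[428,3],[248,265],[412,265],[330,268]],z).round(1))
E
```

```text
[299  17] [334 242]
115 312 329 18.6
135 313 329 17.8
155 314 330 18.2
175 315 331 18.5
195 316 332 18.9
215 317 332 18.2
x=  [-5.49876823e-02  4.07977193e+02] dir deg from +y -3.1473924755476252 0.43255949491907586
[ 416.35455424 -108.70407032   19.        ] [ 426.99239602 -343.11631472   23.        ] 234.68758808663532
mid 421.04798890689545 -237.7040703193869
mid 420.74073117710236 -232.1163147181395
3 [[ 336.2  -91.8    3. ]
 [ 341.2  -91.8    3. ]
 [ 526.7  -90.7    3. ]
 [ 328.7 -385.1    3. ]
 [ 538.  -384.3    3. ]
 [ 433.3 -388.8    3. ]]
22 [[ 340.6  -97.5   22. ]
 [ 345.3  -97.5   22. ]
 [ 520.5  -96.4   22. ]
 [ 333.6 -374.4   22. ]
 [ 531.1 -373.6   22. ]
 [ 432.3 -377.9   22. ]]
```

```bash
python3 -c "
from h import *
plan([420.9,-235,45],3.15)"
```

```text
t 2.8 pos [ 415.2 -268.   201.4] yaw 0.19 zaxis [ 0. -0. -1.] -> shift [ 3.3   0.57 15.64] turn -2.96 n 3.8363644928061764
```

>>> send_rows(
  commands=[
    [5, 3.3, 0.6, 15.6, -3],
    [5, 3.3, 0.6, 15.6, -3],
    [5, 3.3, 0.6, 15.6, -3],
    [5, 3.3, 0.6, 15.6, -3],
    [5, 3.3, 0.6, 15.6, -3],
    [5, 3.3, 0.6, 15.6, -3],
    [5, 3.3, 0.6, 15.6, -3],
  ],
)

```text
clock: 3.38
position: [422.2, -237.3, 47.7]
tcp_rot: [0.002, 0.688, 0.726, 0.0]
contact_force: [0.9, -0.7, -0.0]
finger_gap: 0.585
```

```bash
python3 - <<'E'
from h import *
im,C,st=shot('wrist','w_br2'); plan([420.9,-235,6],3.15,st)
E
```

```text
t 3.38 pos [ 422.2 -237.3   47.7] yaw 3.1 zaxis [ 0.003 -0.002 -1.   ] -> shift [ 0.25 -0.13  4.17] turn -0.05 n 1.0027847980497178
```

View pics/w_br2.png

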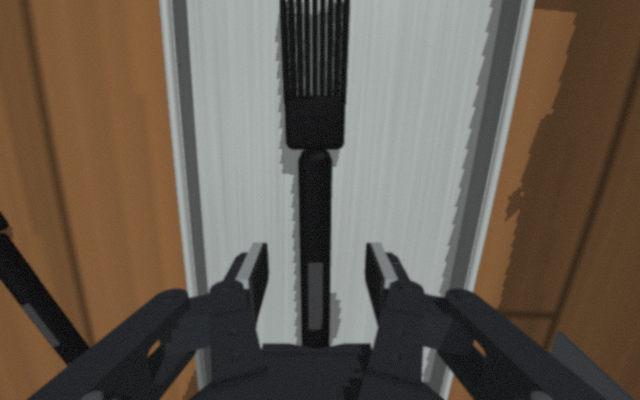

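```bash
python3 - <<'E'
from h import *
C=cam('wrist',status.observe()); print(onz(C,[[316,149]],23),onz(C,[[316,149]],19),onz(C,[[315,330]],23),onz(C,[[315,190]],23))
E
```

```text
[[ 420.16957477 -185.46084859   23.        ]] [[ 420.20671593 -185.99489875   19.        ]] [[ 426.09424044 -307.59019192   23.        ]] [[ 420.86876205 -209.10555277   23.        ]]
```

>>> send_rows(
  commands=[
    [5, 0.2, -0.1, 2.5, 0],
    [5, 0.2, -0.1, 4.1, 0],
    [5, 0.2, -0.1, 4.1, 0],
    [5, 0.2, -0.1, 4.1, 0],
    [1.5, 0.2, -0.1, 4.1, 0],
    [1.5, 0.2, -0.1, 4.1, 0],
    [1.5, 0.2, -0.1, 4.1, 0],
    [1.5, 0.2, -0.1, 4.1, 0],
    [1.5, 0.2, -0.1, 4.1, 0],
    [1.5, 0.2, -0.1, 4.1, 0],
  ],
  newtons=30,
)

```text
clock: 4.27
position: [421.2, -235.9, 6.5]
tcp_rot: [0.002, 0.688, 0.726, 0.0]
contact_force: [0.4, 0.8, 7.2]
finger_gap: 0.222
```

>>> send_rows(
  commands=[
    [1.5, 0, 0, -2, 0],
    [1.5, 0, 0, -4, 0],
    [1.5, 0, 0, -6, 0],
    [1.5, 0, 0, -9, 0],
    [1.5, 0, 0, -12, 0],
    [1.5, 0, 0, -12, 0],
    [1.5, 0, 0, -12, 0],
  ],
)

```text
clock: 4.85
position: [420.8, -235.5, 126.8]
tcp_rot: [0.003, 0.688, 0.726, 0.0]
contact_force: [-0.0, 0.3, -1.6]
finger_gap: 0.228
```

```bash
python3 - <<'E'
from h import *
im,C,st=shot('wrist','w_br3'); print(st['contact_force'],st['finger_gap']); plan([421.7,225.2,125],-8,st)
im,C,st=shot('side','s_br3');crop(im,240,120,420,340,2.7,'c_s3')
E
```

```text
[-0.01233221  0.25851686 -1.59671947] 0.22786409903336452
t 4.85 pos [ 420.8 -235.5  126.8] yaw 3.03 zaxis [ 0.004 -0.003 -1.   ] -> shift [4.601e+01 2.530e+00 3.000e-02] turn 11.03 n 11.04915551572407
```

View pics/w_br3.png

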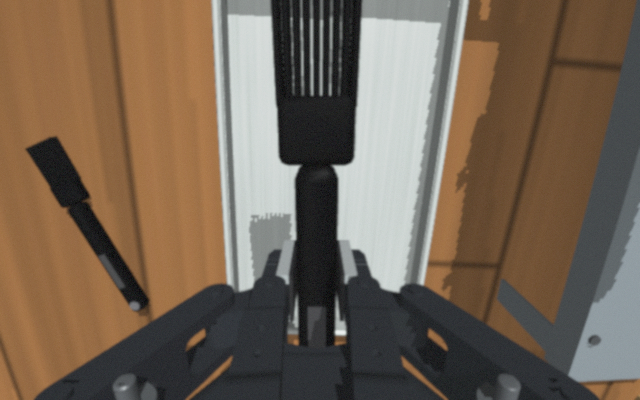

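View pics/c_s3.png

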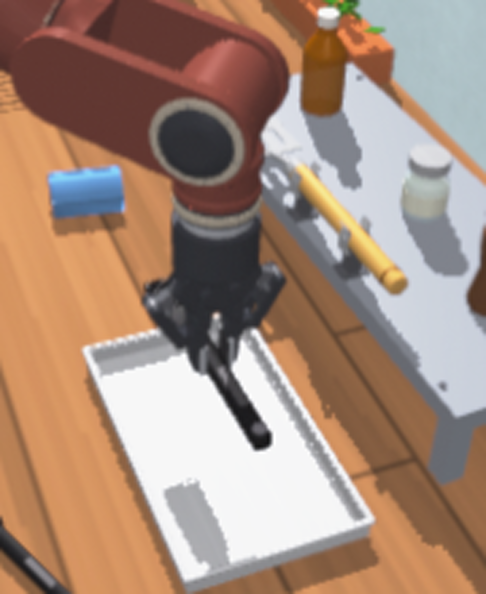

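>>> send_rows(
  commands=[
    [1.5, 4, 0.2, 0, 1],
    [1.5, 8, 0.4, 0, 2],
    [1.5, 12, 0.6, 0, 3],
    [1.5, 16, 0.8, 0, 4],
    [1.5, 20, 1, 0, 5],
    [1.5, 24, 1.3, 0, 6],
    [1.5, 28, 1.5, 0, 7],
    [1.5, 32, 1.7, 0, 8],
    [1.5, 36, 2, 0, 9],
    [1.5, 40, 2.2, 0, 10],
    [1.5, 43, 2.4, 0, 11],
    [1.5, 45.9, 2.5, 0, 11],
  ],
)

```text
clock: 5.95
position: [418.4, 226.7, 121.9]
tcp_rot: [-0.001, 0.754, 0.657, -0.002]
contact_force: [0.7, -1.0, -0.4]
finger_gap: 0.224
```

>>> send_rows(
  commands=[
    [1.5, 0, 0, 0, 0],
    [1.5, 0, 0, 0, 0],
    [1.5, 0, 0, 0, 0],
  ],
)

```text
clock: 6.2
position: [419.1, 224.5, 122.4]
tcp_rot: [-0.0, 0.754, 0.656, -0.002]
contact_force: [0.9, -1.1, -1.3]
finger_gap: 0.222
```

```bash
python3 - <<'E'
from h import *
im,C,st=shot('wrist','w_br4'); plan([421.6,224.2,60],-8,st)
print(onz(C,[[317,164]],st['position'][2]+14.5), st['position'])
im,C,st=shot('side','s_br4');crop(im,200,100,400,300,3,'c_s4')
E
```

```text
t 6.2 pos [419.1 224.5 122.4] yaw -7.94 zaxis [-0.003 -0.002 -1.   ] -> shift [0.02 0.27 6.24] turn 0.06 n 1.498444759231734
[[426.80547907 275.48874248 136.93343547]] [419.07675903 224.50482642 122.43343547]
```

View pics/w_br4.png

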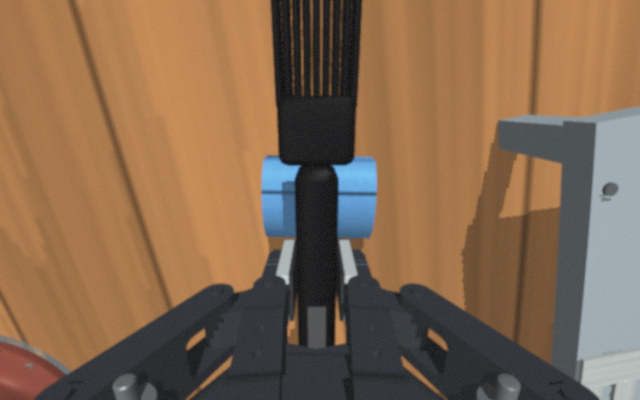

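View pics/c_s4.png

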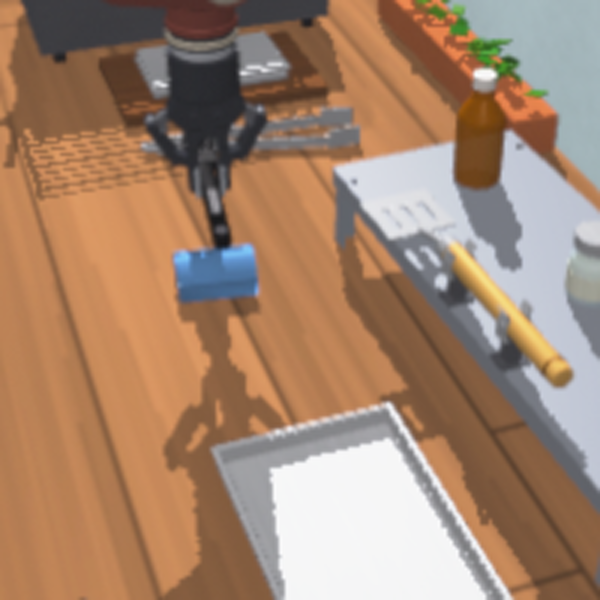

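```bash
python3 - <<'E'
from h import *
im=cv2.imread('pics/w_br4.png'); C=cam('wrist',status.observe())
m=cv2.inRange(cv2.cvtColor(im,cv2.COLOR_BGR2HSV),(95,90,40),(128,255,255))
for x in (272,283,350,365):
    r=np.where(m[100:260,x])[0]+100; p=onz(C,[[x,r[0]],[x,r[-1]+1]],24.5); print(x,r[0],r[-1],p.round(1)[:,:2].tolist(),p.mean(0).round(1),np.linalg.norm(p[0]-p[1]).round(1))
for r in (165,200,230):
    c=np.where(m[r,250:400])[0]+250; print(r,c[0],c[-1],onz(C,[[c[0],r],[c[-1]+1,r]],34).mean(0).round(1))
E
```

```text
272 157 235 [[389.5, 265.3], [376.9, 197.2]] [383.2 231.3  24.5] 69.2
283 162 235 [[397.6, 260.0], [386.4, 195.9]] [392.  228.   24.5] 65.1
350 161 236 [[451.3, 253.3], [444.2, 186.9]] [447.8 220.1  24.5] 66.8
365 158 236 [[463.6, 254.1], [457.2, 185.1]] [460.4 219.6  24.5] 69.3
165 263 374 [426.2 255.3  34. ]
200 262 375 [422.3 227.1  34. ]
230 266 370 [418.4 201.2  34. ]
```

>>> send_rows(
  commands=[
    [1.5, -0.1, 0.3, 3, 0.5],
    [1.5, -0.1, 0.3, 5, 0.5],
    [1.5, -0.1, 0.3, 6.2, 0.5],
    [1.5, -0.1, 0.3, 6.8, 0.5],
    [1.5, -0.1, 0.3, 7.1, 0.5],
    [1.5, -0.1, 0.3, 7.3, 0.5],
    [1.5, -0.1, 0.3, 7.4, 0.5],
    [1.5, -0.1, 0.3, 7.4, 0.5],
  ],
)

```text
clock: 6.97
position: [423.8, 223.9, 51.2]
tcp_rot: [0.0, 0.757, 0.653, 0.001]
contact_force: [-0.0, 0.3, -1.2]
finger_gap: 0.224
```

>>> send_rows(
  commands=[
    [1.5, 0, 0, 0, 0],
    [1.5, 0, 0, 0, 0],
  ],
)

```text
clock: 7.13
position: [423.7, 223.9, 51.1]
tcp_rot: [0.0, 0.757, 0.653, 0.001]
contact_force: [0.2, 0.0, -1.4]
finger_gap: 0.221
```

```bash
python3 - <<'E'
from h import *
plan([421.6,223.7,44],-8.4); print(status.observe()['contact_force'])
E
```

```text
t 7.13 pos [423.7 223.9  51.1] yaw -8.46 zaxis [ 0.001  0.    -1.   ] -> shift [-0.05 -0.2   0.71] turn -0.06 n 0.17721015449409772
[ 0.17611303  0.0434989  -1.43012568]
```

>>> send_rows(
  commands=[
    [1.5, 0, 0, 0.3, 0],
    [1.5, 0, 0, 0.5, 0],
    [1.5, 0, 0, 0.6, 0],
    [1.5, 0, 0, 0.65, 0],
    [1.5, 0, 0, 0.65, 0],
  ],
)

```text
clock: 7.55
position: [423.0, 223.6, 43.7]
tcp_rot: [-0.0, 0.757, 0.653, -0.0]
contact_force: [0.6, 0.5, -1.0]
finger_gap: 0.227
```

>>> send_rows(
  commands=[
    [1.5, 0, 0, 0.1, 0],
    [1.5, 0, 0, 0.1, 0],
  ],
)

```text
clock: 7.72
position: [423.2, 223.7, 43.4]
tcp_rot: [-0.0, 0.757, 0.653, -0.0]
contact_force: [-4.0, -0.3, 4.0]
finger_gap: 0.227
```

>>> send_rows(
  commands=[
    [2.2, 0, 0, 0, 0],
    [2.5, 0, 0, 0, 0],
    [3, 0, 0, 0, 0],
    [3.5, 0, 0, 0, 0],
    [4, 0, 0, 0, 0],
    [4, 0, 0, 0, 0],
  ],
)

```text
clock: 8.22
position: [423.1, 223.7, 42.8]
tcp_rot: [0.0, 0.757, 0.653, 0.0]
contact_force: [0.1, -0.2, -0.8]
finger_gap: 0.466
```

```bash
python3 - <<'E'
from h import *
im,C,st=shot('wrist','w_br5'); print(st['contact_force'],st['finger_gap'])
im,C,st=shot('side','s_br5');crop(im,200,120,400,270,4,'c_s5')
E
```

```text
[ 0.11751118 -0.19165404 -0.7540098 ] 0.4662344565041625
```

View pics/w_br5.png

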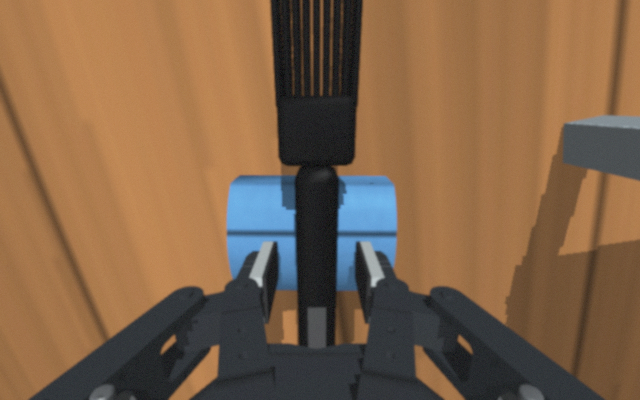

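View pics/c_s5.png

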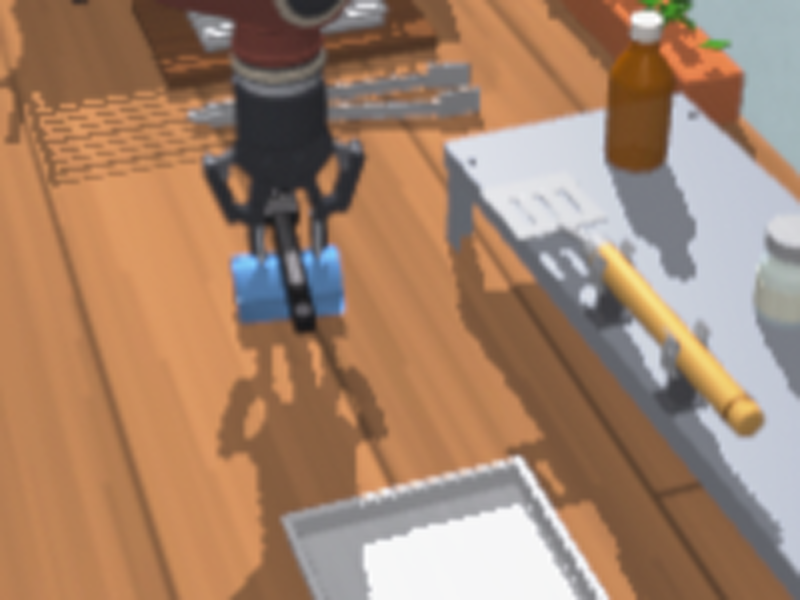

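The brush is released between the open fingers and still level, with its head junction at row 165 as before. Next I'll raise straight up and check.

>>> send_rows(
  commands=[
    [4, 0, 0, -1, 0],
    [4, 0, 0, -2.5, 0],
    [4, 0, 0, -5, 0],
    [4, 0, 0, -9, 0],
    [4, 0, 0, -13, 0],
    [4, 0, 0, -17, 0],
    [4, 0, 0, -20, 0],
    [4, 0, 0, -20, 0],
    [4, 0, 0, -20, 0],
  ],
)

```text
clock: 9.07
position: [424.4, 224.1, 246.4]
tcp_rot: [0.001, 0.757, 0.653, 0.003]
contact_force: [0.1, 0.3, -0.9]
finger_gap: 0.468
```

```bash
python3 - <<'E'
from h import *
im,C,st=shot('wrist','w_br6'); print(st['position'])
im,C,st=shot('side','s_br6');crop(im,230,120,430,270,4,'c_s6')
im,C,st=shot('top','t6');crop(im,230,80,440,240,3.8,'c_t6')
E
```

```text
[424.371447   224.12390672 246.42211624]
```

View pics/w_br6.png

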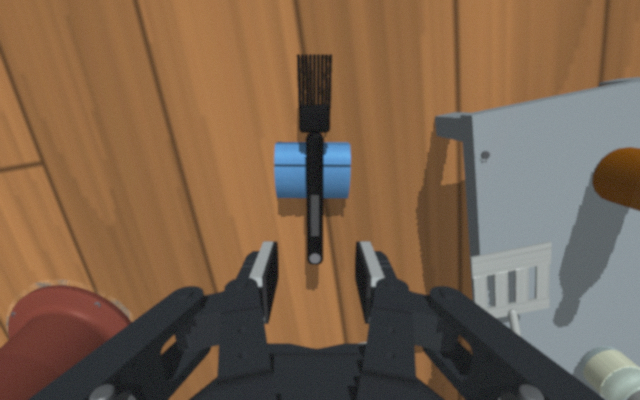

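View pics/c_s6.png

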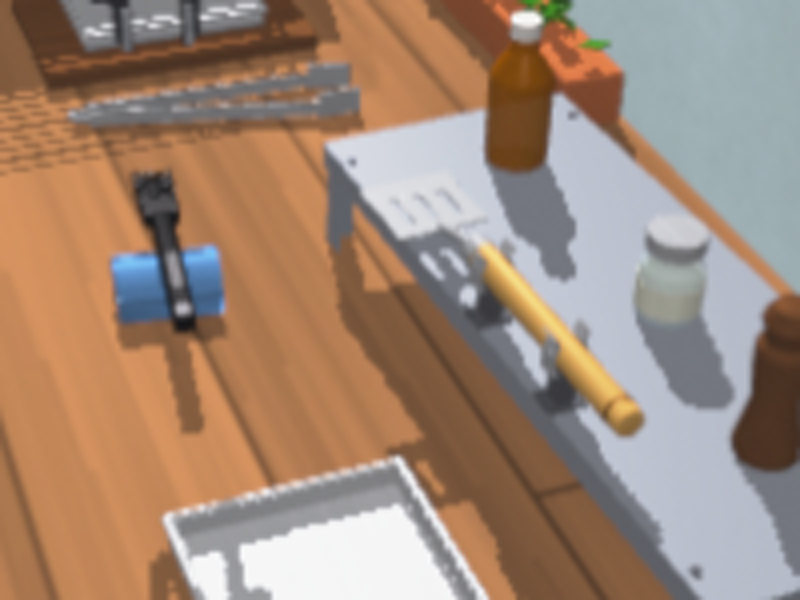

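View pics/c_t6.png

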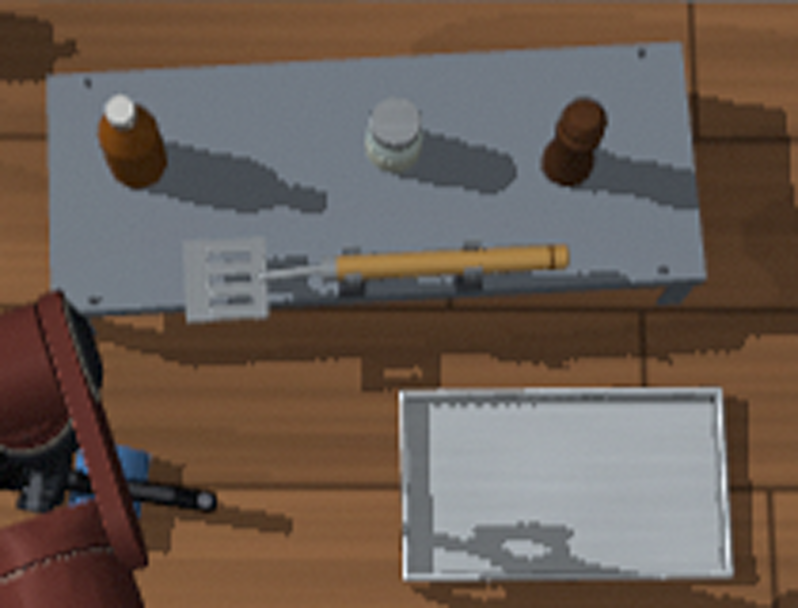

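The brush is balanced on the rest: wrist view (315,170), ends clear on both sides, and the side view shows it level. The tray is empty. Next is the spatula, starting with a hover over its handle.

```bash
python3 - <<'E'
from h import *
plan([617,-170,262],3); print(status.observe()['qpos'].round(3))
E
```

```text
t 9.22 pos [422.2 223.3 241.1] yaw -8.47 zaxis [-0.003 -0.001 -1.   ] -> shift [-36.04  25.06  -2.11] turn -11.47 n 10.538179720289552
[ 0.331 -0.316  1.931  0.     1.529  0.478]
```

>>> send_rows(
  commands=[
    [6, -3.6, 2.5, -2.1, -1.1],
    [6, -7.2, 5, -2.1, -2.2],
    [6, -10.8, 7.5, -2.1, -3.3],
    [6, -14.4, 10, -2.1, -4.4],
    [6, -18, 12.5, -2.1, -5.5],
    [6, -21.6, 15, -2.1, -6.6],
    [6, -25.2, 17.5, -2.1, -7.7],
    [6, -28.8, 20, -2.1, -8.8],
    [6, -32.4, 22.5, -2.1, -9.9],
    [6, -36, 25, -2.1, -11.4],
    [6, -36, 25, -2.1, -11.4],
    [6, -36, 25, -2.1, -11.4],
  ],
)

```text
clock: 10.22
position: [617.4, -173.5, 260.2]
tcp_rot: [-0.002, 0.691, 0.723, -0.001]
contact_force: [-0.5, 0.1, -0.1]
finger_gap: 0.705
```

>>> send_rows(
  commands=[
    [6, 0, 0, 0, 0],
    [6, 0, 0, 0, 0],
    [6, 0, 0, 0, 0],
  ],
)

```text
clock: 10.47
position: [616.7, -167.9, 262.9]
tcp_rot: [-0.001, 0.688, 0.725, -0.0]
contact_force: [0.4, 0.6, -0.2]
finger_gap: 0.703
```

```bash
python3 - <<'E'
from h import *
im,C,st=shot('wrist','w_sp'); plan([617,-170,262],3,st)
E
```

```text
t 10.47 pos [ 616.7 -167.9  262.9] yaw 3.0 zaxis [-0.002  0.001 -1.   ] -> shift [-0.22  0.02  0.09] turn 0.0 n 0.05580076111162523
```

View pics/w_sp.png

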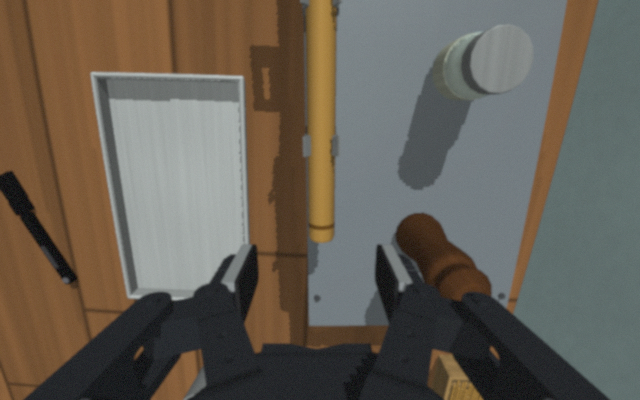

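```bash
python3 - <<'E'
from h import *
im=cv2.imread('pics/w_sp.png'); C=cam('wrist',status.observe())
hsv=cv2.cvtColor(im,cv2.COLOR_BGR2HSV); m=cv2.inRange(hsv,(10,110,110),(28,255,255)); m[:, :295]=0; m[:,345:]=0; m[245:]=0
m=cv2.morphologyEx(m,cv2.MORPH_CLOSE,np.ones((7,7)))
c=blobs(m,300)[0].reshape(-1,2); print(c.min(0),c.max(0))
mid=[];w=[]
for r in range(20,225,5):
    xs=np.where(m[r])[0]
    if len(xs)==0: continue
    a=onz(C,[[xs[0],r],[xs[-1]+1,r]],147); mid.append(a.mean(0)); w.append(np.ptp(a[:,0]))
P=np.array(mid);k=np.polyfit(P[:,1],P[:,0],1);print('x',k,np.degrees(np.arctan(k[0])),'w',np.round(w,1)[::6])
e=onz(C,[[321,c[:,1].max()+1]],152)[0]; print('end',e,'-> grip y', e[1]+142*np.cos(np.arctan(k[0])))
crop(im,280,0,370,250,3,'c_sp')
for z in (145,164): print('clips',z,onz(C,[[305,147],[338,147],[305,5],[338,5]],z).round(1).tolist())
print('edge',onz(C,[[307,300],[307,250],[306,100]],100).round(1).tolist())
E
```

```text
[308   0] [335 241]
x [-5.85386950e-02  6.11827122e+02] -3.35019685640766 w [21.5 21.2 21.8 21.5 17.  21.8 21.6]
end [ 623.59379763 -211.25337045  152.        ] -> grip y -69.49604822541937
clips 145 [[604.9, -125.9, 145.0], [633.3, -124.4, 145.0], [600.2, -17.5, 145.0], [625.4, -16.1, 145.0]]
clips 164 [[605.5, -123.6, 164.0], [631.9, -122.1, 164.0], [601.1, -23.0, 164.0], [624.6, -21.8, 164.0]]
edge [[613.4, -311.6, 100.0], [610.6, -246.0, 100.0], [602.4, -86.2, 100.0]]
```

View pics/c_sp.png

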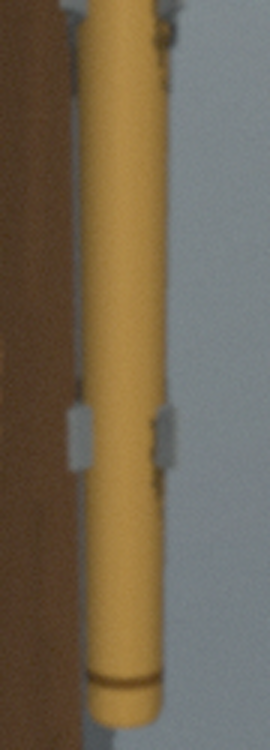

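```bash
python3 - <<'E'
from h import *
plan([615.9,-70.5,180],3.35); plan([615.9,-70.5,134],3.35)
E
```

```text
t 10.52 pos [ 616.8 -167.8  263.3] yaw 3.02 zaxis [-0.001  0.001 -1.   ] -> shift [9.71 0.43 8.33] turn -0.33 n 3.0709774452868035
t 10.52 pos [ 616.8 -167.8  263.3] yaw 3.02 zaxis [-0.001  0.001 -1.   ] -> shift [ 9.71  0.43 12.93] turn -0.33 n 3.8798886367650933
```

>>> send_rows(
  commands=[
    [6, 4, 0.4, 0, -0.3],
    [6, 8, 0.4, 1, -0.3],
    [6, 9.7, 0.4, 4, -0.3],
    [6, 9.7, 0.4, 7, -0.3],
    [6, 9.7, 0.4, 8, -0.3],
    [6, 9.7, 0.4, 8, -0.3],
    [6, 9.7, 0.4, 8, -0.3],
  ],
)

```text
clock: 11.1
position: [616.2, -72.0, 184.1]
tcp_rot: [-0.0, 0.687, 0.727, -0.0]
contact_force: [0.7, -1.1, 0.4]
finger_gap: 0.706
```

```bash
python3 - <<'E'
from h import *
im,C,st=shot('wrist','w_sp2'); plan([615.9,-70.5,134],3.35,st)
E
```

```text
t 11.1 pos [616.2 -72.  184.1] yaw 3.25 zaxis [-0. -0. -1.] -> shift [ 0.15 -0.02  5.01] turn -0.1 n 1.2010010285693904
```

View pics/w_sp2.png

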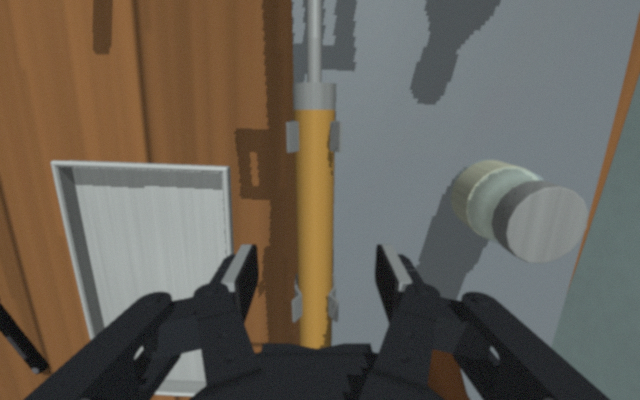

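```bash
python3 - <<'E'
from h import *
C=cam('wrist',status.observe()); print(onz(C,[[292,136],[334,136],[316,96]],164).round(1), onz(C,[[315,84]],153),onz(C,[[316,200]],150)); print(onz(C,[[300,302],[333,302]],164))
E
```

```text
[[601.  -13.2 164. ]
 [623.5 -11.9 164. ]
 [612.7   8.  164. ]] [[611.78280196  14.58118716 153.        ]] [[616.14892657 -52.65096238 150.        ]]
[[ 609.54965755 -117.13418653  164.        ]
 [ 630.64167982 -115.94545794  164.        ]]
```

>>> send_rows(
  commands=[
    [6, 0.3, 0, 3, 0],
    [6, 0.3, 0, 5, 0],
    [6, 0.3, 0, 5, 0],
    [6, 0.3, 0, 5, 0],
    [1.5, 0.3, 0, 5, 0],
    [1.5, 0.3, 0, 5, 0],
    [1.5, 0.3, 0, 5, 0],
    [1.5, 0.3, 0, 5, 0],
    [1.5, 0.3, 0, 5, 0],
    [1.5, 0.3, 0, 5, 0],
    [1.5, 0.3, 0, 5, 0],
  ],
  newtons=80,
)

```text
clock: 12.07
position: [616.4, -69.8, 136.8]
tcp_rot: [0.001, 0.687, 0.727, -0.0]
contact_force: [-5.7, -0.1, 7.4]
finger_gap: 0.251
```

>>> send_rows(
  commands=[
    [1.5, 0, 0, -1, 0],
    [1.5, 0, 0, -2, 0],
    [1.5, 0, 0, -3, 0],
    [1.5, 0, 0, -4.5, 0],
    [1.5, 0, 0, -6, 0],
    [1.5, 0, 0, -8, 0],
    [1.5, 0, 0, -10, 0],
    [1.5, 0, 0, -12, 0],
    [1.5, 0, 0, -12, 0],
    [1.5, 0, 0, -12, 0],
  ],
)

```text
clock: 12.9
position: [617.6, -69.4, 257.0]
tcp_rot: [0.003, 0.687, 0.727, 0.002]
contact_force: [0.2, -0.1, -2.3]
finger_gap: 0.248
```

```bash
python3 - <<'E'
from h import *
im,C,st=shot('wrist','w_sp3'); print(st['position'],st['contact_force'],st['finger_gap'])
im,C,st=shot('side','s_sp3');crop(im,230,80,480,280,3,'c_s3b')
E
```

```text
[617.60955729 -69.42424398 257.03845869] [ 0.19684842 -0.0555807  -2.31479169] 0.24828144309735872
```

View pics/w_sp3.png

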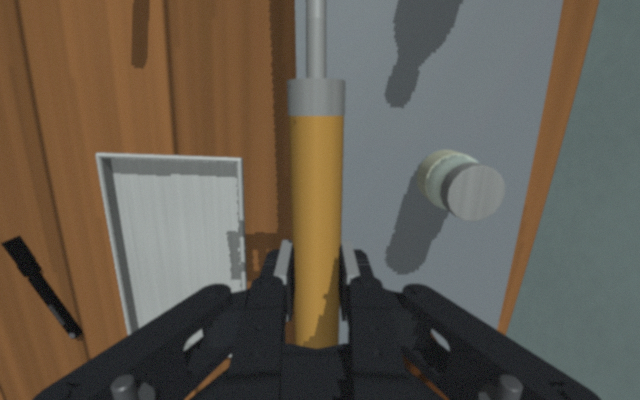

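View pics/c_s3b.png

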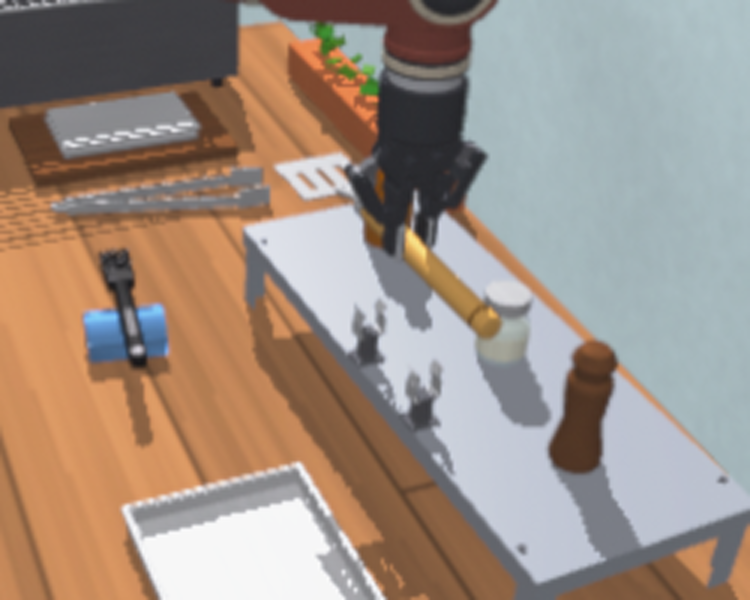

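Both clips let go and the spatula is held level, with the front end of the handle at wrist (316,95). The tool can only turn about the vertical, so I'll tilt the spatula within the grip. The blade goes under the fixed shelf's front edge and the gripper rises at moderate grip force, so the handle pivots between the pads.

```bash
python3 - <<'E'
from h import *
plan([368,-190,257],-86.65); print(status.observe()['qpos'].round(2))
im=cv2.imread('pics/s_sp3.png'); crop(im,340,200,480,290,5.5,'c_edge')
C=cam('side')
# shelf front edge top at z=100, predicted pixels for edge & 10 mm lower
for y in(-150,-190,-250):
    x=602.4-.0585*(y+86.2); print(y,x,proj(C,[[x,y,100],[x,y,90],[x,y,80],[x,y,0]]).round(1).tolist())
E
```

```text
t 13.0 pos [615.9 -69.  253.1] yaw 3.23 zaxis [-0.001  0.    -1.   ] -> shift [-10.68 -25.44  -0.38] turn 89.88 n 6.6160091632022135
[-0.23  0.03  1.6   0.    1.51 -0.29]
-150 606.1323 [[369.5, 226.1], [369.1, 228.8], [368.8, 231.5], [366.3, 252.1]]
-190 608.4723 [[376.6, 234.8], [376.3, 237.6], [375.9, 240.3], [373.0, 261.0]]
-250 611.9823 [[388.1, 248.7], [387.6, 251.5], [387.2, 254.2], [383.7, 275.0]]
```

View pics/c_edge.png

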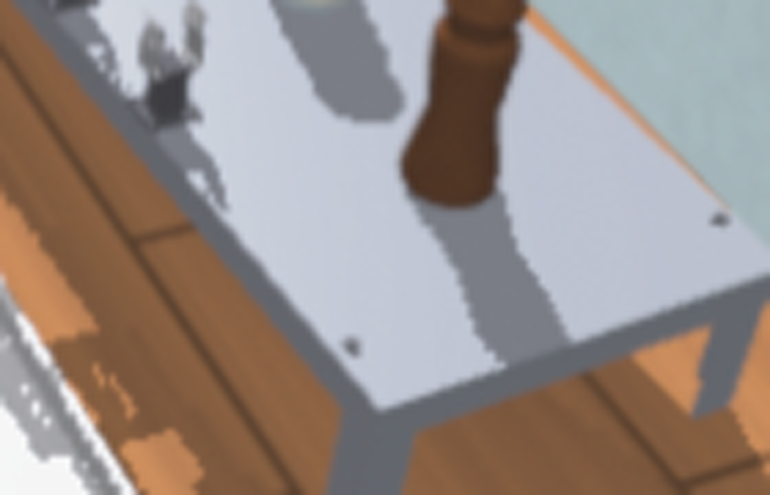

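>>> send_rows(
  commands=[
    [1.5, -1, -3, 0, 7],
    [1.5, -2, -6, 0, 14],
    [1.5, -3, -9, 0, 21],
    [1.5, -4, -12, 0, 28],
    [1.5, -5, -15, 0, 35],
    [1.5, -6, -18, 0, 42],
    [1.5, -7, -20, 0, 49],
    [1.5, -8, -22, 0, 56],
    [1.5, -9, -24, 0, 63],
    [1.5, -10, -25.4, 0, 70],
    [1.5, -10.7, -25.4, 0, 77],
    [1.5, -10.7, -25.4, 0, 84],
  ],
)

```text
clock: 14.0
position: [367.4, -191.0, 252.0]
tcp_rot: [-0.001, 0.997, 0.076, -0.001]
contact_force: [-0.1, 0.5, -2.2]
finger_gap: 0.245
```

>>> send_rows(
  commands=[
    [1.5, 0, 0, 0, 5.9],
    [1.5, 0, 0, 0, 5.9],
    [1.5, 0, 0, 0, 5.9],
    [1.5, 0, 0, 0, 5.9],
  ],
)

```text
clock: 14.33
position: [368.4, -190.0, 252.8]
tcp_rot: [-0.001, 1.0, 0.03, -0.001]
contact_force: [-0.2, -0.2, -1.7]
finger_gap: 0.248
```

```bash
python3 - <<'E'
from h import *
im,C,st=shot('wrist','w_sp4'); plan([368,-190,68],-86.65,st)
im,C,st=shot('side','s_sp4');
im,C,st=shot('top','t_sp4');
E
```

```text
t 14.33 pos [ 368.4 -190.   252.8] yaw -86.53 zaxis [-0.001  0.001 -1.   ] -> shift [-0.02  0.02 18.48] turn 0.12 n 4.432640974465584
```

View pics/w_sp4.png

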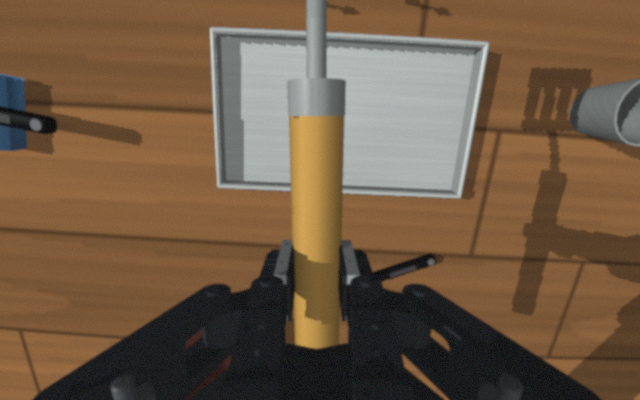

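View pics/s_sp4.png

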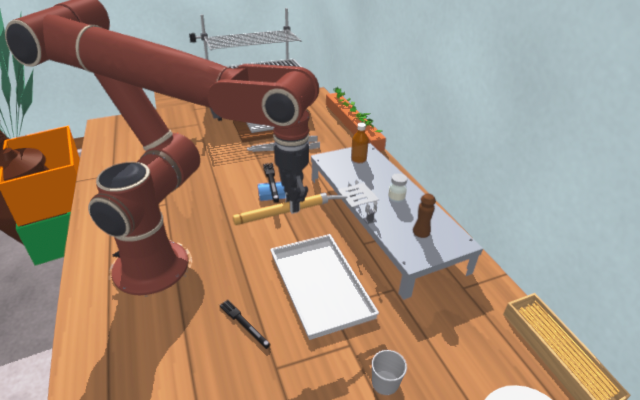

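View pics/t_sp4.png

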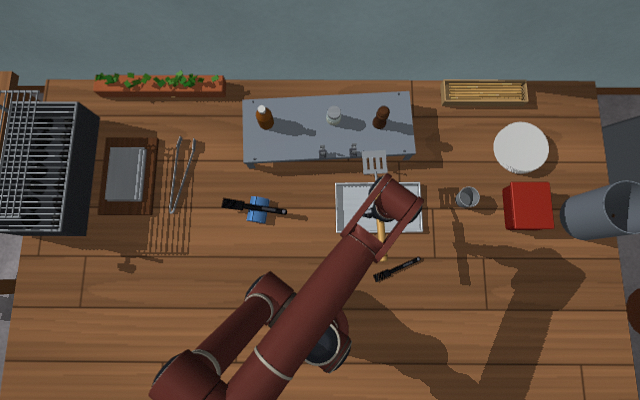

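>>> send_rows(
  commands=[
    [1.5, 0, 0, 3, 0],
    [1.5, 0, 0, 6, 0],
    [1.5, 0, 0, 9, 0],
    [1.5, 0, 0, 12, 0],
    [1.5, 0, 0, 15, 0],
    [1.5, 0, 0, 17, 0],
    [1.5, 0, 0, 18.5, 0],
    [1.5, 0, 0, 18.5, 0],
    [1.5, 0, 0, 18.5, 0],
  ],
)

```text
clock: 15.23
position: [368.2, -189.9, 68.3]
tcp_rot: [-0.001, 1.0, 0.029, -0.001]
contact_force: [0.1, -0.6, -1.9]
finger_gap: 0.245
```

```bash
python3 - <<'E'
from h import *
plan([470,-184,68],-86.65)
im,C,st=shot('side','s_sp5');crop(im,200,160,440,320,3.3,'c_s5b'); print(st['contact_force'])
E
```

```text
t 15.23 pos [ 368.2 -189.9   68.3] yaw -86.63 zaxis [-0.002  0.001 -1.   ] -> shift [1.019e+01 1.000e-02 1.000e-02] turn 0.02 n 2.4444824183534006
[ 0.10977089 -0.57881379 -1.85032443]
```

View pics/c_s5b.png

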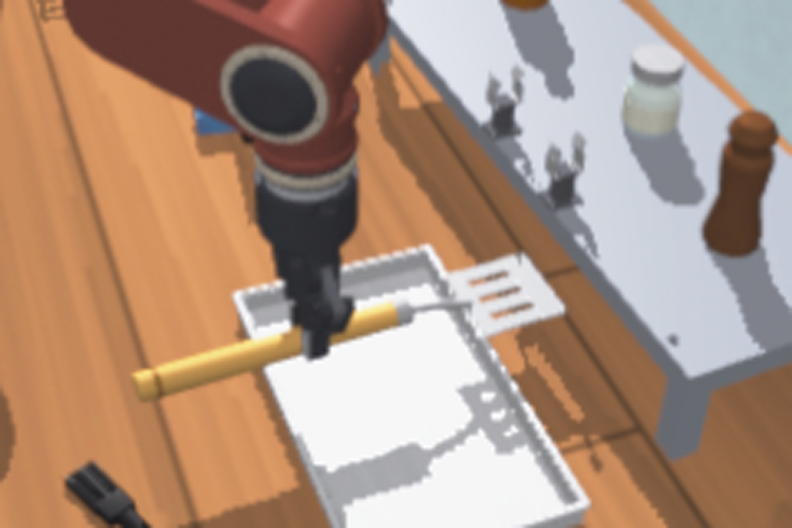

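>>> send_rows(
  commands=[
    [1.5, 2.5, 0, 0, 0],
    [1.5, 5, 0, 0, 0],
    [1.5, 7, 0, 0, 0],
    [1.5, 9, 0, 0, 0],
    [1.5, 10.4, 0, 0, 0],
    [1.5, 10.4, 0, 0, 0],
    [1.5, 10.4, 0, 0, 0],
  ],
)

```text
clock: 15.87
position: [473.7, -184.8, 70.6]
tcp_rot: [0.001, 1.0, 0.03, 0.001]
contact_force: [0.1, 0.2, -2.4]
finger_gap: 0.248
```

```bash
python3 - <<'E'
from h import *
plan([472,-184,68],-86.65)
im,C,st=shot('side','s_sp6');crop(im,200,160,440,320,3.3,'c_s6b'); print(st['contact_force'])
E
```

```text
t 15.87 pos [ 473.7 -184.8   70.6] yaw -86.6 zaxis [ 0.002 -0.001 -1.   ] -> shift [-0.17 -0.09  0.26] turn 0.05 n 0.07646069740077588
[ 0.06879091  0.23713973 -2.39289636]
```

View pics/c_s6b.png

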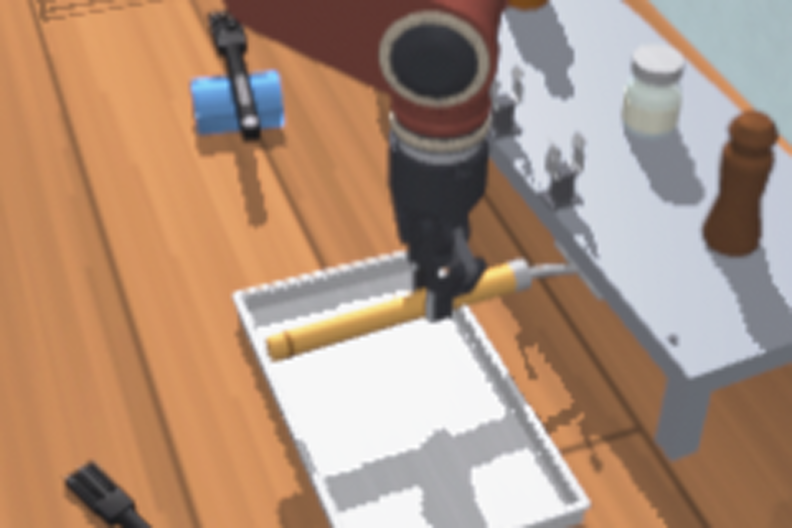

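>>> send_rows(
  commands=[
    [1.5, 0, 0, 0, 0],
    [1.5, 0, 0, 0, 0],
    [1.5, 0, 0, -1, 0],
    [1.5, 0, 0, -2, 0],
    [1.5, 0, 0, -3, 0],
    [1.5, 0, 0, -3.5, 0],
    [1.5, 0, 0, -4, 0],
    [1.5, 0, 0, -4, 0],
  ],
  newtons=25,
)

```text
clock: 16.58
position: [471.7, -184.3, 110.0]
tcp_rot: [0.0, 1.0, 0.029, -0.001]
contact_force: [-7.0, 1.0, -1.0]
finger_gap: 0.252
```

```bash
python3 - <<'E'
from h import *
plan([472,-184,68],-86.65)
im,C,st=shot('side','s_sp7');crop(im,200,160,440,320,3.3,'c_s7b'); print(st['contact_force'],st['torque'])
E
```

```text
t 16.58 pos [ 471.7 -184.3  110. ] yaw -86.63 zaxis [-0.002 -0.    -1.   ] -> shift [ 0.05 -0.03  4.2 ] turn 0.02 n 1.0081729894561484
[-6.96313678  0.9605849  -1.02180767] [0.07893114 1.37297469 0.07836187]
```

View pics/c_s7b.png

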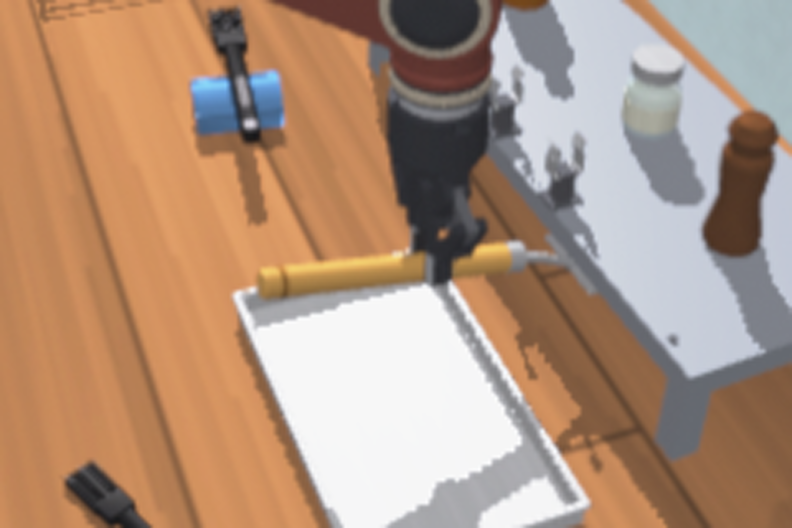

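The shank was catching on the shelf edge, with about -7 N along x. I'll back off so the blade itself bears on the edge, then follow an arc.

>>> send_rows(
  commands=[
    [1.5, -0.2, 0, 1, 0],
    [1.5, -1.2, 0, 1.5, 0],
    [1.5, -2.4, 0, 1.5, 0],
    [1.5, -2.4, 0, 1.5, 0],
    [1.5, -2.4, 0, 0.5, 0],
    [1.5, -2.4, 0, -0.2, 0],
    [1.5, -2.4, 0, -1, 0],
    [1.5, -2.4, 0, -1, 0],
  ],
)

```text
clock: 17.3
position: [449.5, -186.6, 121.4]
tcp_rot: [0.001, 1.0, 0.029, 0.001]
contact_force: [-1.5, -0.7, -4.1]
finger_gap: 0.249
```

```bash
cat > ang.py <<'E'
from h import *
def tilt(tag):
    im,C,st=shot('side',tag); crop(im,200,140,440,320,3.3,'c_'+tag)
    q=st['tcp_rot']; R=Ro.from_quat([q[1],q[2],q[3],q[0]]).as_matrix(); g=st['position']-R[:,2]*8.2
    m=cv2.inRange(cv2.cvtColor(im,cv2.COLOR_BGR2HSV),(15,120,120),(28,255,255))
    print('pos',st['position'].round(1),'F',st['contact_force'].round(1),'T',st['torque'].round(2),'t',round(st['clock'],2),'gap',round(st['finger_gap'],3))
    for th in range(0,60,5):
        a=np.radians(th); d=R[:,0]*np.cos(a)+R[:,2]*np.sin(a); p=proj(C,[g-142*d,g-100*d,g+83*d]); print(th,p.round(0).tolist())
    for c in blobs(m,15):
        c=c.reshape(-1,2)
        if 200<c.mean(0)[0]<450 : print('blob',c.min(0),c.max(0),c.mean(0).round(0))
import sys; tilt(sys.argv[1])
E
python3 ang.py s8
```

```text
pos [ 449.5 -186.6  121.4] F [-1.5 -0.7 -4.1] T [-0.31  0.67 -0.3 ] t 17.3 gap 0.249
0 [[270.0, 254.0], [286.0, 249.0], [351.0, 231.0]]
5 [[270.0, 250.0], [286.0, 247.0], [350.0, 233.0]]
10 [[270.0, 246.0], [286.0, 244.0], [350.0, 235.0]]
15 [[271.0, 242.0], [287.0, 241.0], [349.0, 237.0]]
20 [[272.0, 238.0], [288.0, 238.0], [348.0, 239.0]]
25 [[274.0, 234.0], [289.0, 236.0], [347.0, 241.0]]
30 [[276.0, 230.0], [290.0, 233.0], [346.0, 243.0]]
35 [[278.0, 226.0], [292.0, 230.0], [345.0, 246.0]]
40 [[281.0, 222.0], [294.0, 227.0], [343.0, 248.0]]
45 [[285.0, 218.0], [296.0, 225.0], [341.0, 249.0]]
50 [[288.0, 214.0], [299.0, 222.0], [340.0, 251.0]]
55 [[292.0, 211.0], [301.0, 220.0], [338.0, 253.0]]
blob [269 235] [320 247] [294. 241.]
blob [330 233] [346 242] [338. 238.]
blob [353 131] [365 142] [359. 137.]
blob [338  99] [346 104] [342. 101.]
```

View pics/c_s8.png

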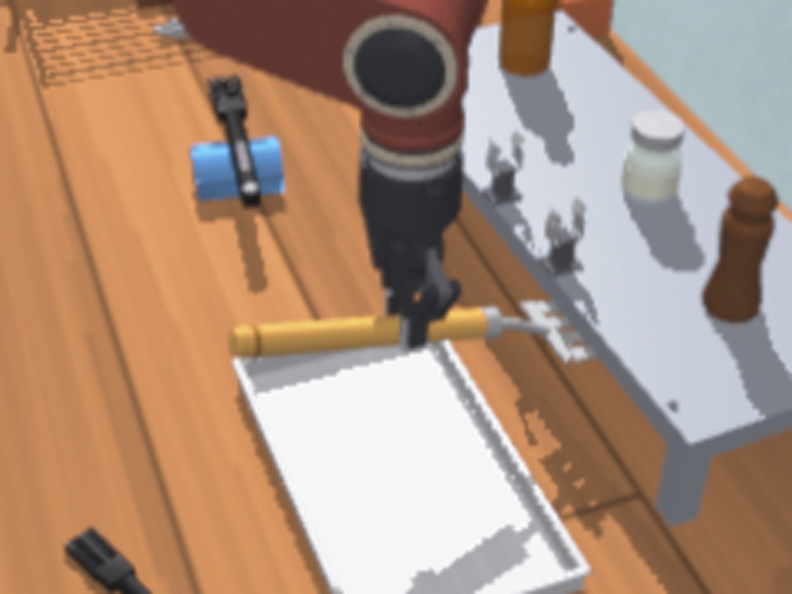

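>>> send_rows(
  commands=[
    [1.5, 0.3, 0, -0.7, 0],
    [1.5, 0.6, 0, -1.4, 0],
    [1.5, 0.9, 0, -2, 0],
    [1.5, 1.3, 0, -2.7, 0],
    [1.5, 1.8, 0, -3.6, 0],
    [1.5, 2.3, 0, -4.5, 0],
    [1.5, 2.3, 0, -4.5, 0],
    [1.5, 2.3, 0, -4.5, 0],
  ],
)

```text
clock: 18.02
position: [472.4, -184.4, 165.1]
tcp_rot: [0.0, 1.0, 0.029, 0.001]
contact_force: [-1.0, 1.2, -2.6]
finger_gap: 0.246
```

```bash
python3 ang.py s9
```

```text
pos [ 472.4 -184.4  165.1] F [-1.   1.2 -2.6] T [0.06 0.41 0.1 ] t 18.02 gap 0.246
0 [[278.0, 238.0], [294.0, 234.0], [360.0, 216.0]]
5 [[278.0, 234.0], [294.0, 231.0], [359.0, 218.0]]
10 [[278.0, 230.0], [295.0, 228.0], [359.0, 220.0]]
15 [[279.0, 226.0], [295.0, 225.0], [358.0, 222.0]]
20 [[281.0, 222.0], [296.0, 222.0], [357.0, 224.0]]
25 [[282.0, 217.0], [297.0, 219.0], [356.0, 227.0]]
30 [[284.0, 213.0], [299.0, 216.0], [355.0, 229.0]]
35 [[287.0, 209.0], [301.0, 214.0], [353.0, 231.0]]
40 [[290.0, 205.0], [303.0, 211.0], [352.0, 233.0]]
45 [[293.0, 201.0], [305.0, 208.0], [350.0, 235.0]]
50 [[297.0, 197.0], [308.0, 205.0], [348.0, 237.0]]
55 [[301.0, 194.0], [310.0, 203.0], [346.0, 239.0]]
blob [278 208] [328 229] [303. 219.]
blob [337 222] [350 233] [344. 228.]
blob [354 131] [365 142] [359. 137.]
```

View pics/c_s9.png

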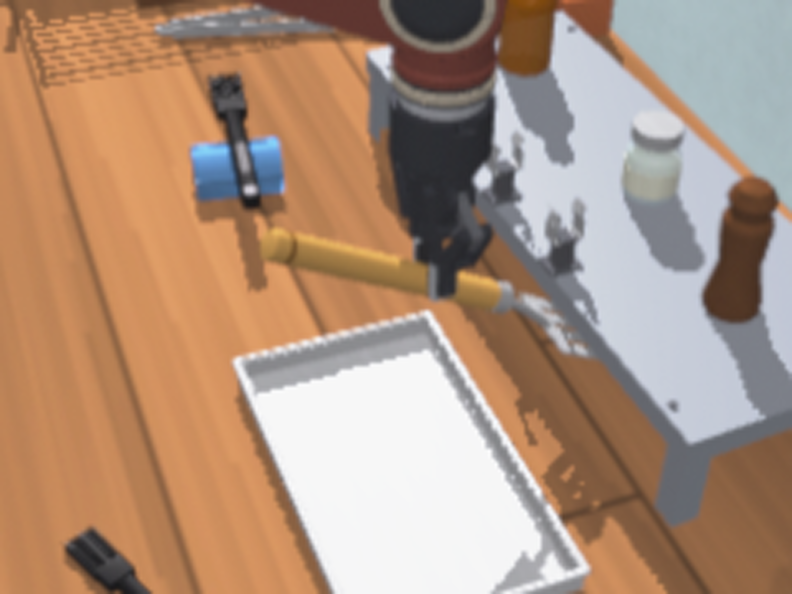

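>>> send_rows(
  commands=[
    [1.5, 0.5, 0, -0.6, 0],
    [1.5, 1, 0, -1.2, 0],
    [1.5, 1.5, 0, -1.8, 0],
    [1.5, 1.9, 0, -2.3, 0],
    [1.5, 1.9, 0, -2.3, 0],
    [1.5, 1.9, 0, -2.3, 0],
  ],
)

```text
clock: 18.57
position: [491.1, -183.2, 187.6]
tcp_rot: [0.0, 1.0, 0.029, 0.001]
contact_force: [-1.5, 0.1, -1.9]
finger_gap: 0.25
```

```bash
python3 ang.py s10
```

```text
pos [ 491.1 -183.2  187.6] F [-1.5  0.1 -1.9] T [0.1  0.47 0.09] t 18.57 gap 0.25
0 [[285.0, 229.0], [301.0, 225.0], [367.0, 207.0]]
5 [[285.0, 225.0], [301.0, 222.0], [366.0, 209.0]]
10 [[285.0, 221.0], [302.0, 219.0], [366.0, 212.0]]
15 [[286.0, 217.0], [302.0, 216.0], [365.0, 214.0]]
20 [[288.0, 212.0], [303.0, 213.0], [364.0, 216.0]]
25 [[290.0, 208.0], [305.0, 210.0], [363.0, 218.0]]
30 [[292.0, 204.0], [306.0, 207.0], [361.0, 221.0]]
35 [[294.0, 199.0], [308.0, 204.0], [360.0, 223.0]]
40 [[297.0, 195.0], [310.0, 201.0], [358.0, 225.0]]
45 [[301.0, 191.0], [312.0, 199.0], [357.0, 227.0]]
50 [[304.0, 187.0], [315.0, 196.0], [355.0, 229.0]]
55 [[308.0, 184.0], [318.0, 194.0], [353.0, 230.0]]
blob [289 191] [335 221] [312. 205.]
blob [340 216] [354 228] [348. 222.]
blob [359 134] [365 142] [362. 138.]
```

View pics/c_s10.png

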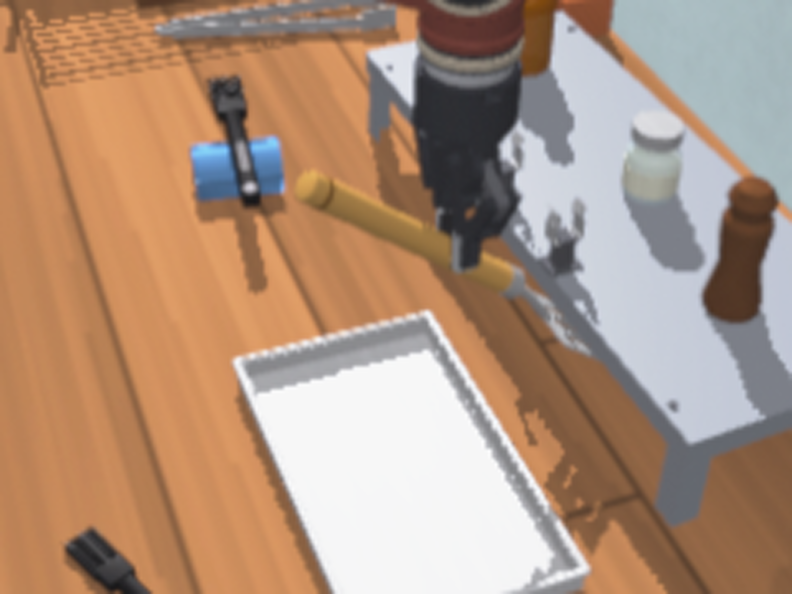

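>>> send_rows(
  commands=[
    [1.5, 0.3, 0, -0.4, 0],
    [1.5, 0.3, 0, -0.4, 0],
    [1.5, 0.3, 0, -0.4, 0],
    [1.5, 0.3, 0, -0.4, 0],
  ],
)

```text
clock: 18.95
position: [493.2, -182.9, 190.5]
tcp_rot: [-0.0, 1.0, 0.029, -0.0]
contact_force: [-2.3, 0.3, -3.9]
finger_gap: 0.247
```

>>> send_rows(
  commands=[
    [1.5, 0, 0, 0, 0],
    [1.5, 0, 0, 0, 0],
    [1.5, -1, 0, 0, 0],
    [1.5, -3, 0, 0, 0],
    [1.5, -6, 0, -1, 0],
    [1.5, -9, 0, -3, 0],
    [1.5, -11, 0, -5, 0],
    [1.5, -12, 0, -7, 0],
    [1.5, -12, 0, -8, 0],
    [1.5, -12, 0, -8, 0],
  ],
  newtons=60,
)

```text
clock: 19.78
position: [374.8, -191.2, 274.9]
tcp_rot: [0.003, 1.0, 0.029, 0.004]
contact_force: [0.1, -0.3, -1.7]
finger_gap: 0.247
```

```bash
python3 ang.py s11; python3 - <<'E'
from h import *
shot('wrist','w11'); print(status.observe()['qpos'].round(2))
E
```

```text
pos [ 374.8 -191.2  274.9] F [ 0.1 -0.3 -1.7] T [-0.02  0.03  0.  ] t 19.78 gap 0.247
0 [[234.0, 212.0], [253.0, 208.0], [327.0, 190.0]]
5 [[234.0, 208.0], [253.0, 205.0], [327.0, 192.0]]
10 [[234.0, 203.0], [253.0, 201.0], [326.0, 195.0]]
15 [[235.0, 198.0], [253.0, 198.0], [326.0, 197.0]]
20 [[236.0, 194.0], [254.0, 195.0], [325.0, 200.0]]
25 [[238.0, 189.0], [255.0, 191.0], [324.0, 202.0]]
30 [[240.0, 184.0], [257.0, 188.0], [322.0, 205.0]]
35 [[242.0, 179.0], [259.0, 185.0], [321.0, 207.0]]
40 [[245.0, 174.0], [261.0, 182.0], [319.0, 209.0]]
45 [[249.0, 170.0], [263.0, 179.0], [317.0, 211.0]]
50 [[253.0, 166.0], [266.0, 176.0], [315.0, 214.0]]
55 [[257.0, 162.0], [269.0, 173.0], [313.0, 216.0]]
blob [235 172] [291 204] [263. 187.]
blob [297 198] [314 211] [306. 205.]
blob [353 131] [365 142] [359. 137.]
[-0.65 -0.49  2.01  0.    1.62  0.86]
```

View pics/c_s11.png

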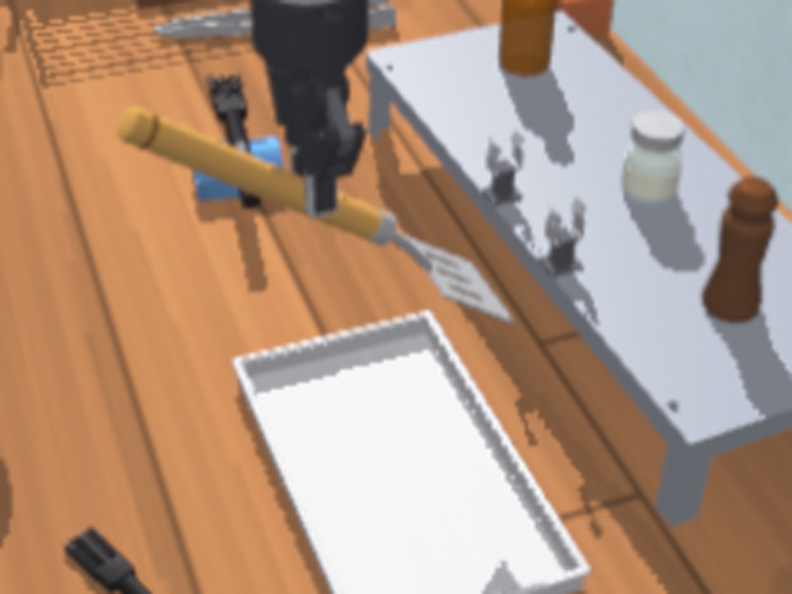

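View pics/w11.png

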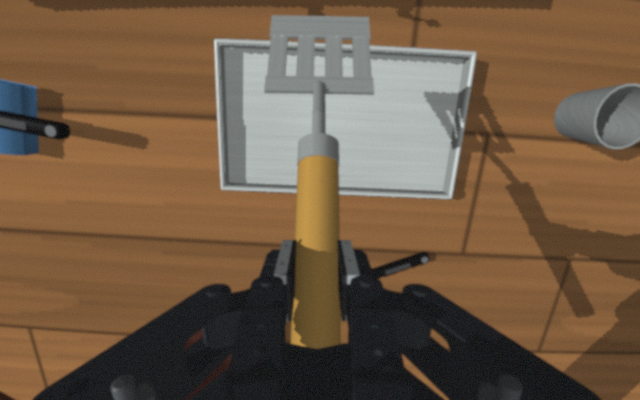

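```bash
cat > tip.py <<'E'
from h import *
def solve(C,st,row,s,off=-14.5):
    q=st['tcp_rot']; R=Ro.from_quat([q[1],q[2],q[3],q[0]]).as_matrix(); g=st['position']-R[:,2]*8.2
    best=[]
    for th in np.arange(20,60,.25):
        a=np.radians(th); d=R[:,0]*np.cos(a)+R[:,2]*np.sin(a); n=R[:,0]*np.sin(a)-R[:,2]*np.cos(a)
        X=g+s*d+off*n; best.append((abs(proj(C,X)[0][1]-row),th,X))
    b=min(best,key=lambda b:b[0]); return b[1],b[2].round(1)
E
python3 - <<'E'
from tip import *
st=status.observe(); C=cam('wrist',st)
print(st['position'],'tip',solve(C,st,15.5,212),'bladeback',solve(C,st,92,136),'handle end',solve(C,st,136,83,12))
E
```

```text
[ 374.13005901 -190.17286892  270.97472025] tip (np.float64(41.25), array([ 523.9, -181.6,  128.7])) bladeback (np.float64(44.75), array([ 460.5, -185.2,  173.3])) handle end (np.float64(55.0), array([ 431.5, -186.9,  218.2]))
```

```bash
python3 - <<'E'
from h import *
st=status.observe(); C=cam('wrist',st); p=onz(C,[[215,39],[476,52],[452,198],[221,190]],22); print(p.round(1),p.mean(0))
plan([431,-372,256],0)
E
```

```text
[[ 520.7  -61.4   22. ]
 [ 525.8 -373.6   22. ]
 [ 342.4 -378.2   22. ]
 [ 335.2  -63.3   22. ]] [ 431.02085539 -219.1364188    22.        ]
t 19.88 pos [ 374.1 -190.2  271. ] yaw -86.67 zaxis [ 0.001 -0.001 -1.   ] -> shift [ 4.62 18.48  1.52] turn -86.67 n 4.582754394969351
```

>>> send_rows(
  commands=[
    [1.5, 0.4, 1.5, 0, -6.5],
    [1.5, 0.8, 3, 0, -13],
    [1.5, 1.2, 4.6, 0, -19.5],
    [1.5, 1.6, 6.2, 0, -26],
    [1.5, 2, 7.7, 0, -32.5],
    [1.5, 2.4, 9.3, 0, -39],
    [1.5, 2.8, 10.8, 0, -45.5],
    [1.5, 3.2, 12.4, 0, -52],
    [1.5, 3.6, 14, 0, -58.5],
    [1.5, 4, 15.5, 0, -65],
    [1.5, 4.3, 17, 0, -71.5],
    [1.5, 4.6, 18.5, 0, -78],
  ],
)

```text
clock: 20.88
position: [430.8, -372.1, 267.8]
tcp_rot: [-0.002, 0.756, 0.654, 0.0]
contact_force: [-0.0, 0.8, -0.7]
finger_gap: 0.248
```

>>> send_rows(
  commands=[
    [1.5, 0, 0, 0, -5],
    [1.5, 0, 0, 0, -8.7],
    [1.5, 0, 0, 0.8, -8.7],
    [1.5, 0, 0, 1.5, -8.7],
    [1.5, 0, 0, 1.5, -8.7],
    [1.5, 0, 0, 1.5, -8.7],
  ],
)

```text
clock: 21.38
position: [430.0, -371.2, 253.6]
tcp_rot: [-0.002, 0.707, 0.707, 0.0]
contact_force: [-0.4, -0.0, -1.3]
finger_gap: 0.245
```

```bash
python3 ang.py s12; python3 - <<'E'
from tip import *
im,C,st=shot('wrist','w12'); plan([431,-372,256],0,st)
im,C,st=shot('top','t12'); crop(im,200,120,460,300,3,'c_t12')
E
```

```text
pos [ 430.  -371.2  253.6] F [-0.4 -0.  -1.3] T [-0.04  0.02 -0.02] t 21.38 gap 0.245
0 [[378.0, 300.0], [368.0, 284.0], [332.0, 225.0]]
5 [[379.0, 295.0], [368.0, 281.0], [332.0, 228.0]]
10 [[379.0, 290.0], [369.0, 277.0], [332.0, 230.0]]
15 [[379.0, 285.0], [369.0, 273.0], [332.0, 233.0]]
20 [[379.0, 279.0], [368.0, 269.0], [332.0, 236.0]]
25 [[378.0, 272.0], [368.0, 265.0], [333.0, 239.0]]
30 [[378.0, 266.0], [367.0, 260.0], [333.0, 242.0]]
35 [[377.0, 259.0], [367.0, 256.0], [334.0, 245.0]]
40 [[375.0, 252.0], [366.0, 251.0], [334.0, 248.0]]
45 [[374.0, 245.0], [365.0, 246.0], [335.0, 252.0]]
50 [[372.0, 238.0], [364.0, 242.0], [336.0, 255.0]]
55 [[370.0, 231.0], [362.0, 237.0], [337.0, 258.0]]
blob [345 246] [385 266] [364. 256.]
t 21.43 pos [ 430.2 -371.5  254.6] yaw 0.01 zaxis [-0.001  0.001 -1.   ] -> shift [-0.04  0.08 -0.14] turn 0.01 n 0.039176421929898224
```

View pics/c_s12.png

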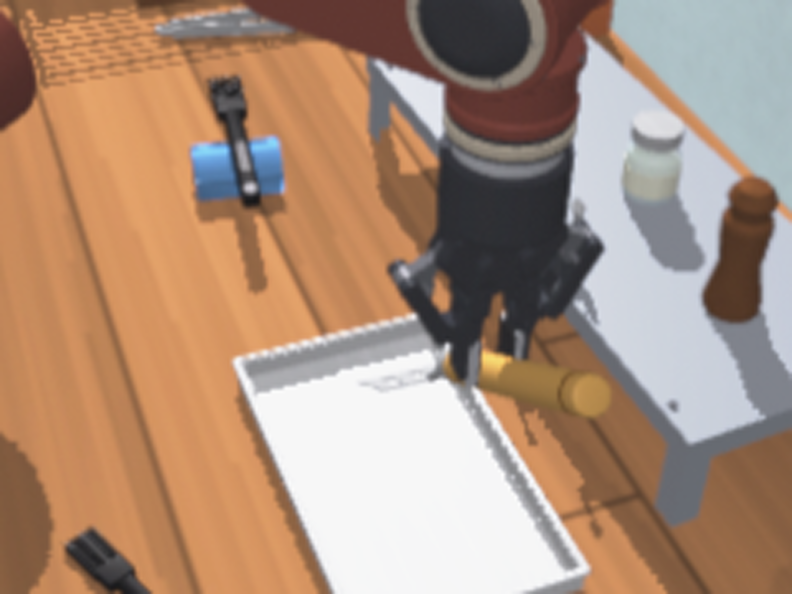

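View pics/w12.png

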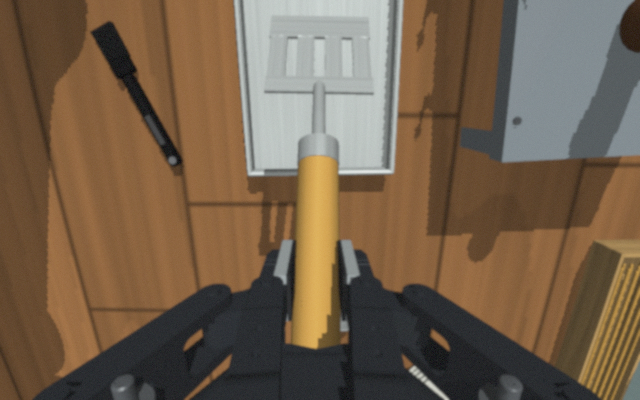

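View pics/c_t12.png

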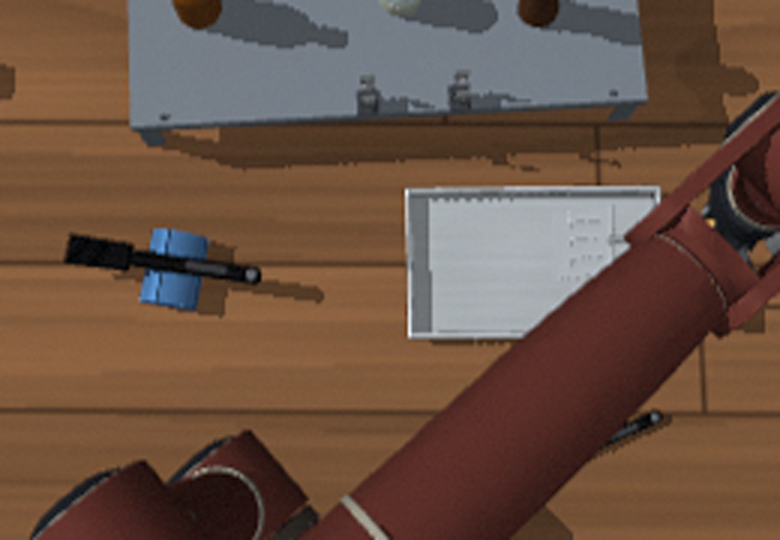

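```bash
python3 - <<'E'
from h import *
im=cv2.imread('pics/t12.png'); 
b=cv2.resize(im[180:225,375:425],None,fx=14,fy=12,interpolation=cv2.INTER_NEAREST); b=cv2.convertScaleAbs(b,alpha=2.2,beta=-220); cv2.imwrite('pics/c_t12b.png',b)
im=cv2.imread('pics/w12.png'); cv2.imwrite('pics/c_w12b.png',cv2.resize(im[0:160,250:390],None,fx=4.5,fy=3.5,interpolation=cv2.INTER_CUBIC))
E
```

```text
(no output)
```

View pics/c_t12b.png

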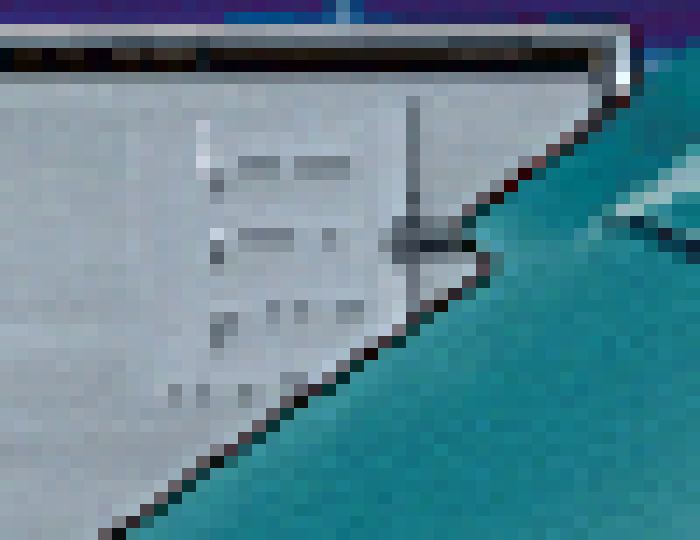

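View pics/c_w12b.png

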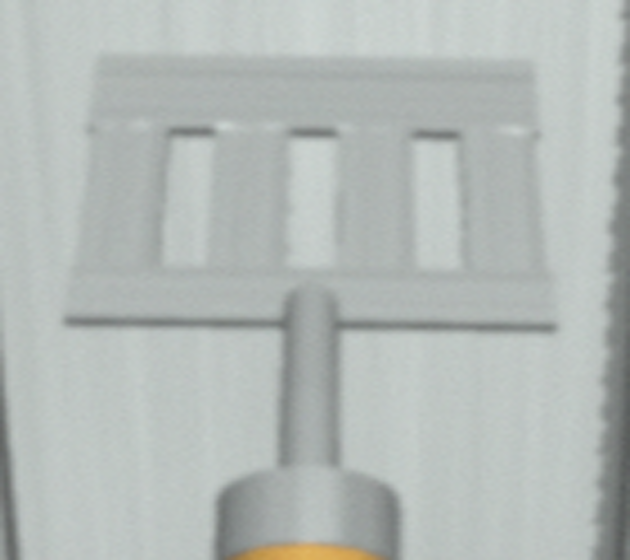

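```bash
python3 - <<'E'
from tip import *
st=status.observe(); C=cam('wrist',st); K,d,R,t=C
q=st['tcp_rot']; Rt=Ro.from_quat([q[1],q[2],q[3],q[0]]).as_matrix()
def seg(a,b,w=78):
    u=cv2.undistortPoints(np.array([a,b],float).reshape(-1,1,2),K,d).reshape(-1,2)
    z=w/np.linalg.norm(u[1]-u[0]); X=np.r_[u.mean(0)*z,z]; return R.T@(X-t)
f=seg((271.8,15.7),(368.2,16.6)); b=seg((264.4,91.4),(373.3,92.9))
print('tip',f,'back',b,'len',np.linalg.norm(f-b),'tilt',np.degrees(np.arcsin((b-f)[2]/np.linalg.norm(f-b))))
g=st['position']-Rt[:,2]*8.2; print('g',g)
for n,p in(('tip',f),('back',b)):
    v=p-g; print(n,np.linalg.norm(v))
for th in(36,38,40,42):
    a=np.radians(th); D=Rt[:,0]*np.cos(a)+Rt[:,2]*np.sin(a); n=Rt[:,0]*np.sin(a)-Rt[:,2]*np.cos(a)
    print(th,proj(C,[g+212*D-14.5*n,g+136*D-14.5*n]).round(1).tolist(),(g+212*D-14.5*n).round(1))
Ct=cam('top')
print('top tip/back px obs (389.4,~199),(404.2)'); 
for th in(34,38,42):
    a=np.radians(th); D=Rt[:,0]*np.cos(a)+Rt[:,2]*np.sin(a); n=Rt[:,0]*np.sin(a)-Rt[:,2]*np.cos(a)
    print(th,proj(Ct,[g+212*D-14.5*n,g+136*D-14.5*n]).round(1).tolist())
E
```

```text
tip [ 433.45654204 -225.55806935  125.48805423] back [ 432.40045992 -286.33813096  171.17575553] len 76.0440480863729 tilt 36.927627017229675
g [ 430.43833388 -371.96874997  264.09807377]
tip 201.63812758942265
back 126.37646172281582
36 [[316.3, -8.1], [316.1, 68.0]] [ 430.4 -209.   127.7]
38 [[316.3, 1.2], [316.1, 73.6]] [ 430.4 -213.9  122.1]
40 [[316.3, 10.2], [316.1, 79.1]] [ 430.4 -218.9  116.7]
42 [[316.3, 19.0], [316.1, 84.5]] [ 430.4 -224.2  111.4]
top tip/back px obs (389.4,~199),(404.2)
34 [[377.9, 201.6], [398.5, 199.6]]
38 [[380.2, 202.2], [400.1, 199.9]]
42 [[382.7, 202.7], [401.7, 200.3]]
```

```bash
python3 - <<'E'
from tip import *
st=status.observe(); Cw=cam('wrist',st); Cs=cam('side')
q=st['tcp_rot']; R=Ro.from_quat([q[1],q[2],q[3],q[0]]).as_matrix()
for dg in (6,8.2,10):
  g=st['position']-R[:,2]*dg
  for s0 in (-9,-10.5,-12):
    r=[]
    for th in np.arange(30,46,1.):
        a=np.radians(th); D=R[:,0]*np.cos(a)+R[:,2]*np.sin(a); n=R[:,0]*np.sin(a)-R[:,2]*np.cos(a)
        w=proj(Cw,[g+(212+s0)*D-14.5*n,g+(136+s0)*D-14.5*n])[:,1]; s=proj(Cs,g+(-142+s0)*D)[0]
        r.append([th,abs(w[0]-16.1),abs(w[1]-92.1),abs(s[1]-259.7)])
    r=np.array(r); print(dg,s0,[(r[r[:,k].argmin(),0]) for k in(1,2,3)])
E
python3 - <<'E'
import cv2
im=cv2.imread('pics/s12.png'); cv2.imwrite('pics/c_s12b.png',cv2.resize(im[235:280,330:395],None,fx=10,fy=10,interpolation=cv2.INTER_CUBIC))
E
```

```text
6 -9 [np.float64(40.0), np.float64(41.0), np.float64(35.0)]
6 -10.5 [np.float64(39.0), np.float64(41.0), np.float64(35.0)]
6 -12 [np.float64(39.0), np.float64(40.0), np.float64(35.0)]
8.2 -9 [np.float64(40.0), np.float64(41.0), np.float64(34.0)]
8.2 -10.5 [np.float64(39.0), np.float64(41.0), np.float64(34.0)]
8.2 -12 [np.float64(39.0), np.float64(40.0), np.float64(34.0)]
10 -9 [np.float64(40.0), np.float64(41.0), np.float64(34.0)]
10 -10.5 [np.float64(40.0), np.float64(41.0), np.float64(34.0)]
10 -12 [np.float64(39.0), np.float64(40.0), np.float64(34.0)]
```

View pics/c_s12b.png

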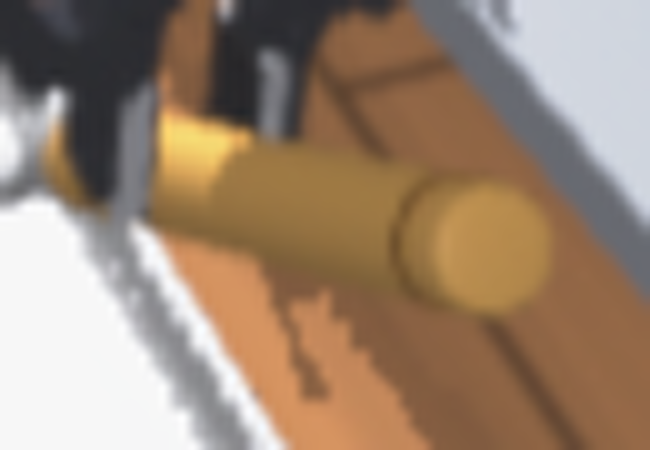

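>>> send_rows(
  commands=[
    [1.5, 0.4, 0, 0.8, 0],
    [1.5, 0.4, 0, 1.7, 0],
    [1.5, 0.4, 0, 1.8, 0],
    [1.5, 0.4, 0, 1.8, 0],
    [1.5, 0.4, 0, 1.8, 0],
    [1.5, 0.4, 0, 1.8, 0],
    [1.5, 0.4, 0, 1.8, 0],
    [1.5, 0.4, 0, 1.8, 0],
  ],
)

```text
clock: 22.2
position: [430.4, -368.2, 238.2]
tcp_rot: [0.0, 0.707, 0.707, -0.0]
contact_force: [-0.4, -0.4, -2.2]
finger_gap: 0.245
```

```bash
python3 - <<'E'
from tip import *
im,C,st=shot('wrist','w13'); print(st['position'],st['contact_force'],st['joint_vel'].round(3),st['clock'])
im,C,st=shot('side','s13')
im,C,st=shot('top','t13'); crop(im,200,80,460,300,2.7,'c_t13')
E
```

```text
[ 430.43967651 -368.23432267  238.24892726] [-0.43528561 -0.41773206 -2.17388494] [ 0.001 -0.     0.002  0.001  0.002  0.   ] 22.2
```

View pics/w13.png

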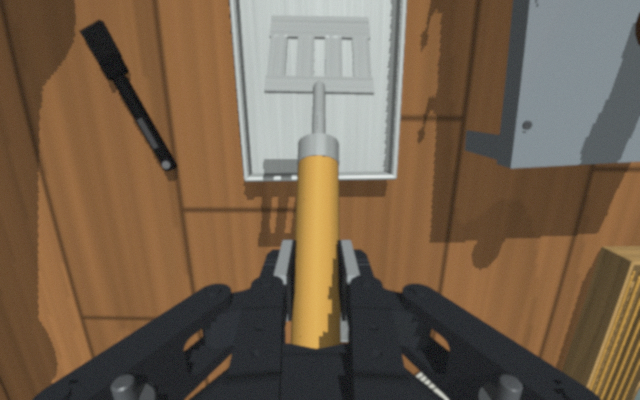

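View pics/s13.png

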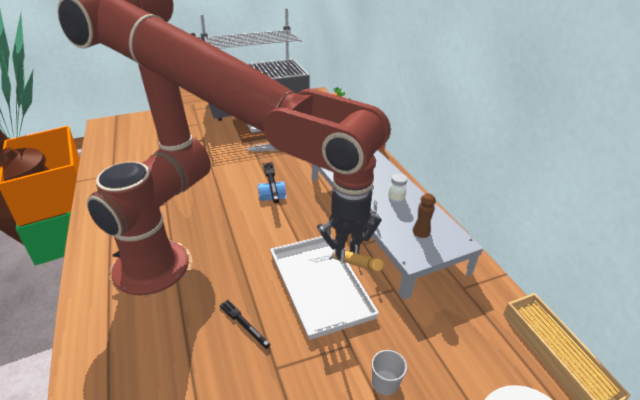

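The pose is still and the blade's rows in the wrist view are unchanged (16 and 92). The brush is still across the rest at side (271,185), and the tray corners are where they were. I'm handing in.

```bash
python3 -c "
from cell import ticket; print(ticket.close_job())"
```

```text
the job is handed in; nothing more can be done
None
```

I laid the larger (240 mm) brush across the rest, where it balances by itself, and the spatula is held still over the tray at 60 N. The job was handed in at about 22 s of the 61 s allowed.

**How the tilt was made:** the arm could only turn the tool about the vertical. So I put the blade under the fixed shelf's front edge and raised the gripper with a 25 N grip, letting the handle pivot between the pads.

**Last checks:**
- **Brush:** both ends were in the air in the last side view, and it had not moved since I released it.
- **Blade edge:** it was about 109 mm above the bench (about 106 mm above the tray floor, 87 mm above the rim). It was near the tray's middle in the last measurement.
- **Contact:** the wrist force was about -2 N downward, close to the spatula's own weight, and joint speeds were about zero. I saw nothing touching it.
- **Other things:** the tray and rest were at their measured places, and nothing else was seen to have moved.

**What disagreed or went wrong:**
- **Tilt angle:** the estimates ran from 34–35° (side view) through 37° (blade size) to 39–41° (wrist view). I took it as about 38° and did not correct it.
- **Slip in the grip:** the shank caught on the shelf edge at about 7 N on the first try. The spatula is now held about 10 mm nearer the blade than its listed grip point, probably because of that. It was holding steadily in the last pictures.

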